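# Clear down the ink weighing station

## Robot

A 6-joint arm with a two-finger parallel gripper is mounted at the origin on the work surface. World frame = base frame: x ahead of the robot, y to its left, z up, the work surface at z = 0. Lengths are in m, angles in rad, forces in N, time in s.
With the tool pointing down it reaches from about 0.35 to 0.775 m from the base axis. Payload 5.5 kg.
Tool frame: the origin (TCP) lies midway between the tips of the shut fingers; the grasp point (between the pads) lies grasp_offset behind it (grasp_offset is the distance from the TCP to the grasp point, in m); z points along the fingers, y is the line along which they close (so a half turn about z gives the same grasp; the last joint's range is limited). The gripper opens to 85 mm and grips with 20 to 120 N. Pads are 22 mm wide; open, the fingers measure 114 mm over their backs; the gripper's body (76 mm by 85 mm) begins 54 mm behind the grasp point. The pads swing forward as they close: fully open they stand 13 mm farther back than shut.
Start: joints at [1.031, 0.313, 0.046, 1.304, 0, 1.431], TCP at [0.224, 0.53, 0.231] pointing down, gripper open.
Joint ranges: [-2.76, 2.76], [-0.86, 1.69], [-1.03, 1.26], [-2.2, 2.34], [-1.47, 1.5], [-3.14, 3.14]. Speed limits (rad/s): [2.57, 2.57, 3.14, 3.14, 3.14, 3.14].

## Interface

Orientations are given as a unit quaternion [w, x, y, z].
In Python, from workcell import * gives the robot as it stands.
- The arm moves only by the tool step_arm, never from a script. Its argument "deltas" is a list of rows, each a list of 7 numbers: the shift along the world's x, y, z in mm, then the turn, a rotation vector about the world's x, y, z in degrees, then the gripper's target within -1 to 1 (fully open at 1, half-way at 0, shut at -1). A call has 1 to 5 rows; each row shifts and turns the commanded pose from where the row before left it; what a row does not reach is not made up. A row lasts 1/10 s, in which the tool goes at most 50 mm and 8.59 degrees, less where a joint would pass 70% of its speed; a pose out of reach is approached as far as the arm can. A call is refused whole if a number of a shift passes 50 or a number of a turn 8.59, either way. A call with a gripper value outside its range is refused whole. The fingers move at their own pace and stop on an object; "newtons" is the grip in N (left out, the last holds). Time passes only in rows, so rows that do not move let the fingers close. It gives the time, the measured TCP pose, the force, the opening and the grip force at its end, in the units of the state.
- get_state(): the state, without advancing time (a new reading comes with each control period).
- read_camera(name): name is "scene" or "top" or "wrist"; returns a dict with "image" (384x512x3 uint8, red, green, blue), "z_map" (384x512 float32, m along the optical axis (not along the pixel's ray), 0 where there is no reading), "K" (3x3 intrinsics, pixels), "dist_coeffs" ([k1, k2, p1, p2, k3] as OpenCV has them; the pictures are not rectified), "world_from_camera" (4x4, takes a point from camera to world coordinates). Camera axes: x right, y down, z forward; pixel columns grow to the right and rows downward; lengths in m; the calibration is good to about 2 mm. A picture is of the moment at which its call begins.
- hand_in(): hands the job in; it is judged then, once.
The state is a dict: "clock": time; "joint_pos": joint angles; "qvel": joint speeds; "tau": joint torques, N m; "tcp_pos": TCP position; "orientation": TCP orientation; "wrist_force": force on the tool from outside, world axes, zero at the start; "ft_torque": the same for the moment, N m; "finger_gap": finger opening in m; "grip_force": force on a finger pad.
Only numpy, scipy, OpenCV 4.12 (cv2) and the standard library are available. Lean on these libraries where they do the work, as an engineer would, in place of code of your own. Each camera call takes 0.05 s, during which the arm holds its last target. There are 200 camera calls.

## Task

Clear down the ink weighing station. First take the brush and sweep every lump of dried ink off the scale's platform into the waste tray in front of it, without touching the lumps with the fingers, then stand the brush back in its rest. After that, pack all the ink bottles and the can upright into the wooden carrier, standing on its floor, and leave the knife, the tape and the pot where they are.

Things in the scene. Friction and masses are not known exactly. Their poses are not given: they have to be found in the camera images.
- scale: Bench scale, fixed. Flat aluminium platform 210 (own x) by 242 mm (own y), top 85 mm above the bench. A lip 6 mm thick, 34 mm high along its left and right edges (own y = +-115 to 121 mm); front edge (own x = -105 mm, towards the robot, waste tray against it) and back edge (own x = +105 mm) have no lip. Origin on the bench under the platform's centre.
- platform (a point): Centre of the top face of the scale's platform; axes as the scale's.
- waste_tray_in (a point): Centre of the inner floor (4 mm above the bench) of the grey open waste tray, fixed to the bench right in front of the scale (towards the robot). Inside 152 (own x) by 242 mm (own y), walls 4 mm thick, rim 75 mm above the bench, so 10 mm below the platform. Axes parallel to the scale's.
- brush: Hand brush, 180 g, 100 mm tall, standing on stiff black bristles 120 (own x) by 30 (own y) by 36 mm high. Wooden back 124 by 36 mm from 36 to 54 mm up; above it a wooden handle bar 110 mm long (own x), 22 mm wide (own y), 80 to 100 mm up, centred, on two posts; open below the bar between own x = +-38 mm. Origin at the centre of the underside.
- brush_rest_in (a point): Centre of the inner floor (4 mm above the bench) of the brush's rest, a shallow black tray fixed to the bench: inside 152 (own x) by 58 mm (own y), rim 18 mm above the bench. The brush starts in it, standing, its length along the tray's.
- carrier_in (a point): Centre of the inner floor (6 mm above the bench) of the open wooden carrier, fixed. Inside 122 (own x) by 243 mm (own y), walls 6 mm thick, rim 58 mm above the bench. All seven containers fit standing, in two rows (along own y) of four places of about 61 by 61 mm, the can taking two neighbouring places, about 5 mm apart.
- lump0: Hard black lump of dried ink, about 50 x 45 mm and 30 mm high, 60 g, lying on the scale's platform. Origin at its centre. May be absent.
- lump1: Hard black lump of dried ink, about 52 x 46 mm and 34 mm high, 60 g, lying on the scale's platform. Origin at its centre. May be absent.
- lump2: Hard black lump of dried ink, about 50 x 44 mm and 34 mm high, 60 g, lying on the scale's platform. Origin at its centre. May be absent.
- lump3: Hard black lump of dried ink, about 52 x 48 mm and 28 mm high, 60 g, lying on the scale's platform. Origin at its centre. May be absent.
- lump4: Hard black lump of dried ink, about 50 x 42 mm and 35 mm high, 60 g, lying on the scale's platform. Origin at its centre. May be absent.
- round0: Round white ink bottle with a round black cap, 56 mm across, standing on the bench. Body to 76 mm, a cone to 88 mm, then the cap, 32 mm across, from 88 to 120 mm up. About 300 g, part full, weight low. Origin at the centre of the underside; z up. May be absent.
- round1: Round white ink bottle with a round black cap, 56 mm across, standing on the bench. Body to 76 mm, a cone to 88 mm, then the cap, 32 mm across, from 88 to 120 mm up. About 300 g, part full, weight low. Origin at the centre of the underside; z up. May be absent.
- round2: Round white ink bottle with a round black cap, 56 mm across, standing on the bench. Body to 76 mm, a cone to 88 mm, then the cap, 32 mm across, from 88 to 120 mm up. About 300 g, part full, weight low. Origin at the centre of the underside; z up. May be absent.
- square0: Square white ink bottle with a round black cap, 56 by 56 mm (sides along own x and y), standing on the bench. Body to 76 mm, a round neck 34 mm across to 88 mm, then the cap, 32 mm across, from 88 to 120 mm up. About 300 g, part full, weight low. Origin at the centre of the underside; z up. May be absent.
- square1: Square white ink bottle with a round black cap, 56 by 56 mm (sides along own x and y), standing on the bench. Body to 76 mm, a round neck 34 mm across to 88 mm, then the cap, 32 mm across, from 88 to 120 mm up. About 300 g, part full, weight low. Origin at the centre of the underside; z up. May be absent.
- square2: Square white ink bottle with a round black cap, 56 by 56 mm (sides along own x and y), standing on the bench. Body to 76 mm, a round neck 34 mm across to 88 mm, then the cap, 32 mm across, from 88 to 120 mm up. About 300 g, part full, weight low. Origin at the centre of the underside; z up. May be absent.
- can: White oblong ink can 117 (own x) by 56 mm (own y) by 78 mm high, standing on the bench, with a bridge handle on top: a bar 76 mm long (own x), 22 mm wide (own y), from 102 to 120 mm up, over the can's middle, on two posts at own x = +-32 mm. About 450 g, weight low. Origin at the centre of the underside; z up. May be absent.
- knife: Ink knife, green handle and steel blade, 180 mm long, lying on the bench beyond the carrier. Not part of the job. Origin at the underside's centre.
- tape: Roll of brown tape, 84 mm across and 24 mm high, lying between the bottles and the scale. Not part of the job. Origin at the underside's centre.
- pot: Small steel pot, 76 mm across and 70 mm high, standing beyond the brush and the bottles. Not part of the job. Origin at the underside's centre.
Mind the look-alikes: they are no part of the job. What is shaped like the can but orange is not meant.

How it is judged:
On the way, in this order (a step that is already met when the one before it is completed fails the run):
1. every lump is in the waste tray (x of lump0 in the frame of waste_tray_in between -0.08 and 0.08 m and y of lump0 in the frame of waste_tray_in between -0.124 and 0.124 m and z of each of lump0, lump1, lump2, lump3, lump4 in the frame of waste_tray_in below 0.071 m and x of lump1 in the frame of waste_tray_in between -0.08 and 0.08 m and y of lump1 in the frame of waste_tray_in between -0.124 and 0.124 m and x of lump2 in the frame of waste_tray_in between -0.08 and 0.08 m and y of lump2 in the frame of waste_tray_in between -0.124 and 0.124 m and x of lump3 in the frame of waste_tray_in between -0.08 and 0.08 m and y of lump3 in the frame of waste_tray_in between -0.124 and 0.124 m and x of lump4 in the frame of waste_tray_in between -0.08 and 0.08 m and y of lump4 in the frame of waste_tray_in between -0.124 and 0.124 m), for 0.3 s.
2. the brush stands in its rest, let go (horizontal distance between brush and brush_rest_in below 0.03 m and z of brush in the frame of brush_rest_in below 0.008 m and angle between brush's own z axis and vertical below 0.12 rad and contact force between the fingers and brush below 0.1 N), for 0.3 s.
3. all bottles and the can stand in the carrier (x of round0 in the frame of carrier_in between -0.062 and 0.062 m and y of round0 in the frame of carrier_in between -0.122 and 0.122 m and z of each of round0, round1, round2, square0, square1, square2, can in the frame of carrier_in below 0.008 m and angle between each of round0, round1, round2, square0, square1, square2, can's own z axis and vertical below 0.1 rad and linear speed of each of round0, round1, round2, square0, square1, square2, can below 0.03 m/s and x of round1 in the frame of carrier_in between -0.062 and 0.062 m and y of round1 in the frame of carrier_in between -0.122 and 0.122 m and x of round2 in the frame of carrier_in between -0.062 and 0.062 m and y of round2 in the frame of carrier_in between -0.122 and 0.122 m and x of square0 in the frame of carrier_in between -0.062 and 0.062 m and y of square0 in the frame of carrier_in between -0.122 and 0.122 m and x of square1 in the frame of carrier_in between -0.062 and 0.062 m and y of square1 in the frame of carrier_in between -0.122 and 0.122 m and x of square2 in the frame of carrier_in between -0.062 and 0.062 m and y of square2 in the frame of carrier_in between -0.122 and 0.122 m and x of can in the frame of carrier_in between -0.062 and 0.062 m and y of can in the frame of carrier_in between -0.122 and 0.122 m), for 0.2 s.
At the end, for the whole second after the job is handed in: Every lump lies inside the waste tray (its centre below the rim), the brush stands in its rest (within 30 mm of the middle, on the floor to 8 mm, upright to 0.12 rad), and every bottle and the can present stands inside the carrier, its foot within 8 mm of the floor, upright to 0.1 rad, at rest (all of step 1 and all of step 2 and all of step 3); the robot touches nothing.
It fails at once if the fingers touch a lump (contact force between the fingers and lump0 above 1 N or contact force between the fingers and lump1 above 1 N or contact force between the fingers and lump2 above 1 N or contact force between the fingers and lump3 above 1 N or contact force between the fingers and lump4 above 1 N).
It fails at once if the knife, the tape or the pot is moved more than 30 mm (distance of any of knife, tape, pot from where it was at the start of the episode above 0.03 m).
Of lump0, lump1, lump2, lump3, lump4 only 3 to 5 are there at a start; the rules pass over those that are not, and their reading is None.
Of round0, round1, round2, square0, square1, square2, can only 5 to 7 are there at a start; the rules pass over those that are not, and their reading is None.
At some moment in a run one of round0, round1, round2, square0, square1, square2, can may be knocked a few centimetres aside while the robot is not near it.
It also fails if it takes over 210 s, if anything falls off the work surface, if the arm or the gripper's body presses on something with over 40 N, if the wrist force passes 120 N, or if a joint passes its speed limit or range.

## Working session

There is one attempt and no reset: what is moved stays moved. The work goes in short steps, Python scripts to look and compute and a tool call to move; the robot and the scene stay as the last step left them, time stands still between calls to the robot, and variables do not carry over. Pictures are saved under pics/ and viewed, at most 14 in all, crops included, and the job is handed in when it is done.

Besides the shell and the picture viewer there is one more tool, called after "Call:" by a JSON object that holds its "fn" and its "kwargs", one argument or row to a line. step_arm: Moves the arm, as the interface text tells. Its arguments: {"type":"object","properties":{"deltas":{"type":"array","items":{"type":"array","items":{"type":"number"}}},"newtons":{"type":"number"}},"required":["deltas"]}

```bash
ls; mkdir -p pics; cat > h.py <<'E'
from workcell import *
import numpy as np, cv2
def cam(n):
    c=read_camera(n); return c
def save(c,f,s=1.0,crop=None):
    im=c["image"][:,:,::-1]
    if crop: x0,y0,x1,y1=crop; im=im[y0:y1,x0:x1]
    cv2.imwrite("pics/"+f,cv2.resize(im,None,fx=s,fy=s,interpolation=cv2.INTER_CUBIC))
def cloud(c):
    h,w=c["z_map"].shape
    u,v=np.meshgrid(np.arange(w),np.arange(h))
    p=cv2.undistortPoints(np.stack([u,v],-1).reshape(-1,1,2).astype(np.float64),c["K"],c["dist_coeffs"]).reshape(h,w,2)
    z=c["z_map"][...,None]
    P=np.concatenate([p*z,z],-1); T=c["world_from_camera"]
    P=P@T[:3,:3].T+T[:3,3]; P[c["z_map"]==0]=np.nan
    return P
E
python3 - <<'E'
from h import *
for n in("top","scene"):
    c=cam(n); save(c,n+"0.png",1.5); np.savez(n+"0.npz",**{k:np.array(v) for k,v in c.items()}); print(n,c["K"].tolist(),c["world_from_camera"].round(3).tolist())
print(get_state())
E
```

```text
pics
top [[380.17248106337735, 0.0, 259.0316244296685], [0.0, 380.17248106337735, 194.90889577706807], [0.0, 0.0, 1.0]] [[-0.025, -0.992, 0.124, 0.428], [-1.0, 0.026, 0.002, -0.042], [-0.005, -0.123, -0.992, 1.029], [0.0, 0.0, 0.0, 1.0]]
scene [[369.8395100381894, 0.0, 254.9036471370089], [0.0, 369.8395100381894, 197.28680846867607], [0.0, 0.0, 1.0]] [[0.78, 0.465, -0.418, 1.036], [0.625, -0.577, 0.525, -0.689], [0.003, -0.671, -0.742, 1.011], [0.0, 0.0, 0.0, 1.0]]
{'clock': 0.1, 'joint_pos': array([1.03136928e+00, 3.13946220e-01, 4.51192587e-02, 1.30354413e+00,
       2.31703796e-05, 1.43121149e+00]), 'qvel': array([-6.35868672e-05, -1.94966543e-03,  2.89761554e-03,  1.26234242e-03,
        3.04936517e-04, -5.51025548e-04]), 'tau': array([ 2.90322081e-03, -4.81725204e+01,  2.99244708e+01,  1.28070338e-02,
       -1.04994272e-04,  2.15497823e-05]), 'tcp_pos': array([0.22361022, 0.52928676, 0.230497  ]), 'orientation': array([-2.73139000e-04,  1.98591956e-01,  9.80081943e-01, -7.38580003e-04]), 'wrist_force': array([-0.07532437, -0.45604309, -0.0592848 ]), 'ft_torque': array([-0.0238654 , -0.00640115,  0.00893419]), 'grip_force': 0.0, 'finger_gap': 0.0857310572363074}
```

View pics/top0.png

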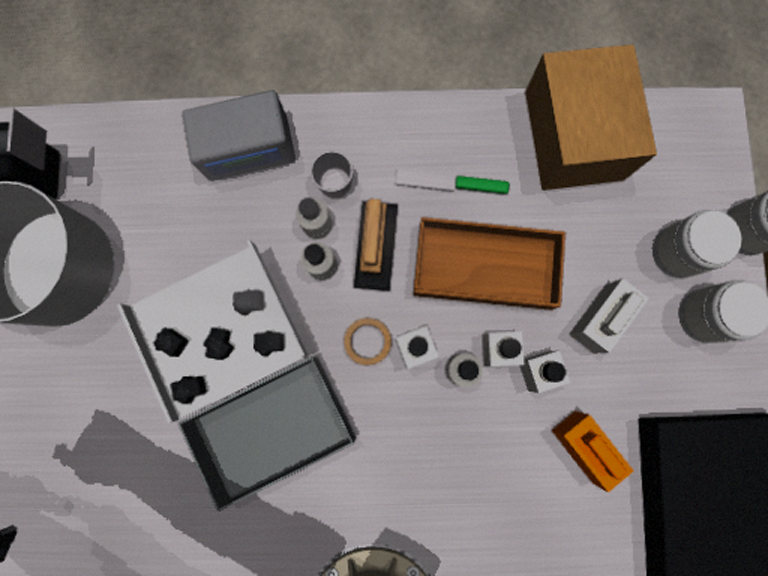

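View pics/scene0.png

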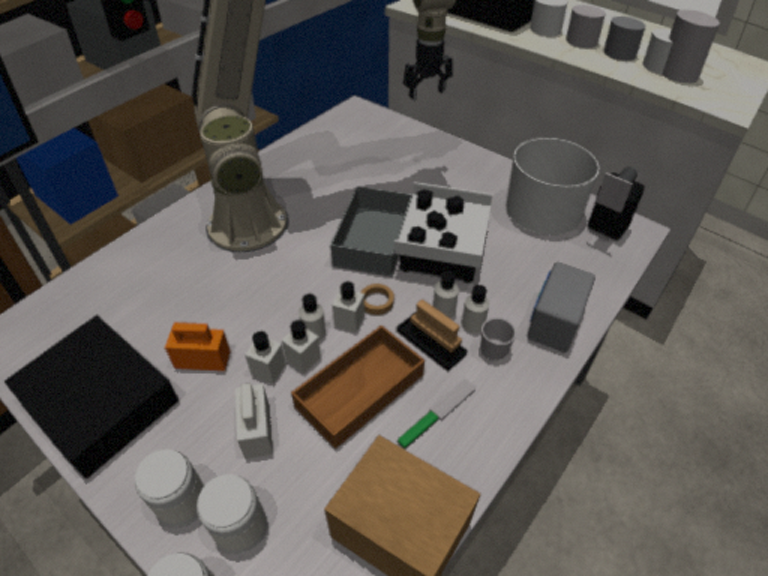

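The top view (1.5x pixels) shows:
- **Lumps:** five, at (249,302), (171,342), (218,344), (269,343) and (188,388).
- **Round bottles:** (313,213), (319,259) and (464,369).
- **Square bottles:** (417,347), (504,348) and (546,371).
- **Can candidates:** white at (612,315) and orange at (592,450). The white one is the can, and the orange one is the look-alike.
- **Brush and carrier:** the brush is in its rest at (374,240), and the carrier is at (490,262).

```bash
cat > m.py <<'E'
from h import *
def comps(P,m,amin=20,hue=None):
    n,l,s,_=cv2.connectedComponentsWithStats(m.astype(np.uint8),connectivity=8)
    for i in range(1,n):
        if s[i,4]<amin: continue
        q=P[l==i]; r=cv2.minAreaRect((q[:,:2]*1000).astype(np.float32))
        u=np.argwhere(l==i).mean(0)[::-1]
        print("  px",u.round(),"n",s[i,4],"mean",(q.mean(0)*1000).round(),"z",(np.percentile(q[:,2],[5,95])*1000).round(),"rect c",np.round(r[0]),"sz",np.round(r[1]),"a",round(r[2],1))
E
python3 - <<'E'
from m import *
c=dict(np.load("top0.npz")); P=cloud(c); z=P[...,2]; im=c["image"].astype(int)
reg=(P[...,0]>0.15)&(P[...,0]<0.85)&(abs(P[...,1])<0.6)
print("tops 110-130");comps(P,reg&(z>.108)&(z<.13))
print("brush bar 92-106");comps(P,reg&(z>.09)&(z<.107))
hsv=cv2.cvtColor(c["image"],cv2.COLOR_RGB2HSV)
dark=hsv[...,2]<70
print("lumps");comps(P,reg&(z>.092)&(z<.128)&dark)
print("platform");comps(P,reg&(z>.08)&(z<.09),200)
print("wood rim");comps(P,reg&(z>.05)&(z<.066)&(hsv[...,1]>90),50)
print("rest");comps(P,reg&(z>.0)&(z<.024)&dark,100)
print("tray floor");comps(P,reg&(z>-.01)&(z<.012)&(hsv[...,2]<125)&(P[...,1]>.0),300)
print("tray rim");comps(P,reg&(z>.068)&(z<.079),30)
print("green",);comps(P,(hsv[...,0]>45)&(hsv[...,0]<75)&(hsv[...,1]>150)&reg)
E
```

```text
tops 110-130
  px [389. 102.] n 292 mean [ 770. -373.  119.] z [109. 129.] rect c [ 765. -382.] sz [192.  90.] a 61.6
  px [154.  89.] n 824 mean [821. 221. 110.] z [108. 112.] rect c [828. 218.] sz [ 71. 165.] a 11.4
  px [ 13. 114.] n 97 mean [768. 586. 119.] z [109. 128.] rect c [768. 586.] sz [15. 43.] a 72.2
  px [ 16. 129.] n 52 mean [728. 576. 120.] z [109. 129.] rect c [727. 570.] sz [60.  6.] a 86.9
  px [205. 138.] n 138 mean [686.  88. 118.] z [113. 121.] rect c [687.  88.] sz [31. 30.] a 24.2
  px [ 45. 181.] n 373 mean [591. 490. 119.] z [110. 129.] rect c [596. 505.] sz [ 75. 212.] a 72.1
  px [469. 160.] n 788 mean [ 615. -563.  125.] z [112. 130.] rect c [ 618. -565.] sz [99. 70.] a 0.3
  px [184. 198.] n 253 mean [539. 142. 117.] z [112. 120.] rect c [540. 142.] sz [209.   7.] a 25.5
  px [209. 168.] n 137 mean [611.  79. 119.] z [115. 121.] rect c [611.  79.] sz [31. 30.] a 2.3
  px [482. 207.] n 390 mean [ 497. -584.  122.] z [110. 130.] rect c [ 498. -585.] sz [89. 30.] a 0.1
  px [164. 200.] n 251 mean [536. 190. 113.] z [111. 116.] rect c [534. 190.] sz [38. 47.
[... 9051 characters left out ...]
 291.] n 615 mean [314. 174.  73.] z [69. 76.] rect c [320. 171.] sz [164. 252.] a 25.1
  px [396. 300.] n 665 mean [ 276. -372.   77.] z [73. 79.] rect c [ 272. -379.] sz [121.  58.] a 35.7
  px [456. 305.] n 984 mean [ 258. -525.   77.] z [72. 79.] rect c [ 236. -539.] sz [122. 170.] a 90.0
  px [476. 317.] n 57 mean [ 225. -573.   78.] z [76. 79.] rect c [ 226. -572.] sz [21. 46.] a 56.5
  px [475. 334.] n 157 mean [ 185. -567.   78.] z [76. 79.] rect c [ 184. -565.] sz [47. 65.] a 6.8
  px [454. 342.] n 78 mean [ 169. -513.   78.] z [76. 79.] rect c [ 167. -515.] sz [36. 34.] a 24.4
green
  px [321. 123.] n 277 mean [ 751. -218.   14.] z [11. 17.] rect c [ 752. -217.] sz [95. 23.] a 81.9
```

```bash
python3 - <<'E'
import workcell
print([ (n,getattr(workcell,n)) for n in dir(workcell) if not n.startswith('__') and isinstance(getattr(workcell,n),(int,float,str,list,tuple))])
print(dir(workcell)); print(getattr(workcell,'grasp_offset',None))
E
```

```text
[('grasp_offset', 0.0187)]
['MotionError', '__builtins__', '__cached__', '__doc__', '__file__', '__loader__', '__name__', '__package__', '__spec__', 'get_state', 'grasp_offset', 'hand_in', 'read_camera']
0.0187
```

Call:
{"fn": "step_arm", "kwargs": {
  "deltas": [
    [43,-50,0,0,0,4,0.2],
    [43,-50,0,0,0,4,0.2],
    [43,-50,0,0,0,4,0.2],
    [43,-50,0,0,0,4.6,0.2],
    [43,-50,0,0,0,0,0.2]
  ]
}}

```text
clock: 0.6
tcp_pos: [0.3875, 0.3385, 0.231]
orientation: [-0.0, 0.054, 0.999, -0.0]
wrist_force: [0.6, 0.6, 0.3]
finger_gap: 0.0512
grip_force: 0.0
```

Call:
{"fn": "step_arm", "kwargs": {
  "deltas": [
    [33,-44,0,0,0,0,0.2],
    [33,-44,0,0,0,0,0.2],
    [33,-44,0,0,0,0,0.2],
    [33,-44,0,0,0,0,0.2],
    [33,-44,0,0,0,0,0.2]
  ]
}}

```text
clock: 1.1
tcp_pos: [0.5375, 0.1383, 0.231]
orientation: [-0.0, 0.055, 0.998, 0.0]
wrist_force: [1.3, 0.6, 0.3]
finger_gap: 0.0515
grip_force: 0.0
```

Call:
{"fn": "step_arm", "kwargs": {
  "deltas": [
    [33,-44,0,0,0,0,0.2],
    [33,-44,0,0,0,0,0.2],
    [30,-40,0,0,0,0,0.2],
    [0,0,-10,0,0,0,0.2],
    [0,0,0,0,0,0,0.2]
  ]
}}

```text
clock: 1.6
tcp_pos: [0.6261, 0.019, 0.2187]
orientation: [-0.002, 0.056, 0.998, 0.0]
wrist_force: [-0.4, 0.5, -0.1]
finger_gap: 0.0507
grip_force: 0.0
```

Call:
{"fn": "step_arm", "kwargs": {
  "deltas": [
    [12,-18,0,0,0,0,0.2],
    [11,-17,-20,0,0,0,0.2],
    [0,0,-40,0,0,0,0.2],
    [0,0,-40,0,0,0,0.2],
    [0,0,0,0,0,0,0.2]
  ]
}}

```text
clock: 2.1
tcp_pos: [0.6444, -0.0126, 0.1154]
orientation: [-0.006, 0.054, 0.999, 0.001]
wrist_force: [-0.2, 0.0, -0.4]
finger_gap: 0.0513
grip_force: 0.0
```

```bash
python3 - <<'E'
from h import *
c=cam("wrist"); save(c,"w1.png",1.2); print(get_state()["tcp_pos"])
E
```

```text
[ 0.64646946 -0.01296208  0.11889342]
```

View pics/w1.png

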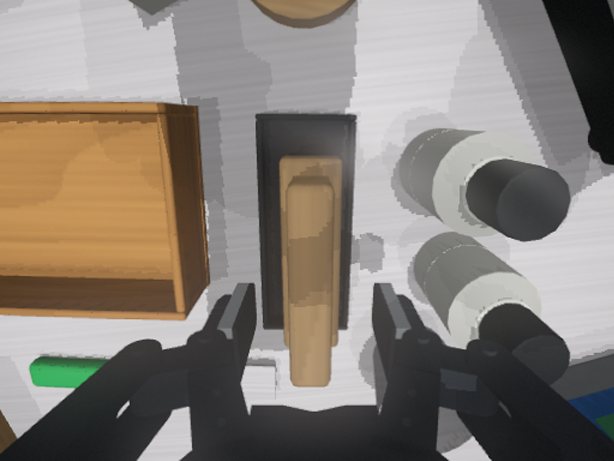

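The wrist view shows the bar at (310,280), centred between the fingers and aligned with them. Lowering to grip.

Call:
{"fn": "step_arm", "kwargs": {
  "deltas": [
    [1,-3,-23,0,0,0,0.2],
    [1,0,-23,0,0,0,0.2],
    [0,0,0,0,0,0,0.2],
    [0,0,0,0,0,0,-1],
    [0,0,0,0,0,0,-1]
  ],
  "newtons": 90
}}

```text
clock: 2.65
tcp_pos: [0.6533, -0.0176, 0.0782]
orientation: [0.002, 0.055, 0.999, -0.0]
wrist_force: [0.5, 1.5, 0.6]
finger_gap: 0.0233
grip_force: 0.3
```

Call:
{"fn": "step_arm", "kwargs": {
  "deltas": [
    [0,0,0,0,0,0,-1],
    [0,0,0,0,0,0,-1],
    [0,0,0,0,0,0,-1],
    [0,0,0,0,0,0,-1]
  ]
}}

```text
clock: 3.05
tcp_pos: [0.6536, -0.0174, 0.0783]
orientation: [0.002, 0.055, 0.998, 0.0]
wrist_force: [0.4, 2.5, 6.3]
finger_gap: 0.0202
grip_force: 89.1
```

Call:
{"fn": "step_arm", "kwargs": {
  "deltas": [
    [0,0,30,0,0,0,-1],
    [0,0,40,0,0,0,-1],
    [0,0,40,0,0,0,-1],
    [0,0,40,0,0,0,-1],
    [0,0,22,0,0,0,-1]
  ]
}}

```text
clock: 3.55
tcp_pos: [0.6528, -0.0181, 0.2524]
orientation: [0.003, 0.055, 0.998, -0.0]
wrist_force: [-0.1, 0.2, -2.0]
finger_gap: 0.0204
grip_force: 88.5
```

Call:
{"fn": "step_arm", "kwargs": {
  "deltas": [
    [-8,30,0,0,0,-6.5,-1],
    [-8,30,0,0,0,-6.5,-1],
    [-8,30,0,0,0,-6.5,-1],
    [-8,30,0,0,0,-6.5,-1],
    [-8,30,0,0,0,-6.5,-1]
  ]
}}

```text
clock: 4.05
tcp_pos: [0.6114, 0.1331, 0.2481]
orientation: [0.0, 0.335, 0.942, 0.0]
wrist_force: [0.1, -0.2, -1.9]
finger_gap: 0.0206
grip_force: 88.5
```

Call:
{"fn": "step_arm", "kwargs": {
  "deltas": [
    [-8,30,0,0,0,-6.5,-1],
    [-8,30,0,0,0,-6.5,-1],
    [-6,25,0,0,0,-6.5,-1],
    [-6,20,0,0,0,-6.5,-1],
    [0,0,0,0,0,0,-1]
  ]
}}

```text
clock: 4.55
tcp_pos: [0.5827, 0.2397, 0.248]
orientation: [-0.0, 0.535, 0.845, 0.0]
wrist_force: [0.2, -0.8, -2.3]
finger_gap: 0.0203
grip_force: 88.5
```

Call:
{"fn": "step_arm", "kwargs": {
  "deltas": [
    [0,0,0,0,0,0,-1],
    [0,0,0,0,0,0,-1]
  ]
}}

```text
clock: 4.75
tcp_pos: [0.5841, 0.2364, 0.2476]
orientation: [0.0, 0.536, 0.844, -0.0]
wrist_force: [-0.2, -0.2, -2.7]
finger_gap: 0.0207
grip_force: 88.5
```

Call:
{"fn": "step_arm", "kwargs": {
  "deltas": [
    [1,1,-40,0,0,0,-1],
    [0,0,-30,0,0,0,-1],
    [0,0,-12,0,0,0,-1],
    [0,0,-4,0,0,0,-1],
    [0,0,0,0,0,0,-1]
  ]
}}

```text
clock: 5.25
tcp_pos: [0.5853, 0.2376, 0.1618]
orientation: [0.0, 0.536, 0.844, 0.0]
wrist_force: [-0.6, -0.0, -2.2]
finger_gap: 0.0201
grip_force: 88.5
```

```bash
python3 - <<'E'
from h import *
c=cam("scene"); save(c,"s1.png",3,(220,100,400,260)); s=get_state();print(s["tcp_pos"],s["wrist_force"])
E
```

```text
[0.58577899 0.23792897 0.1626812 ] [-0.14685546  0.85657531 -1.34263806]
```

View pics/s1.png

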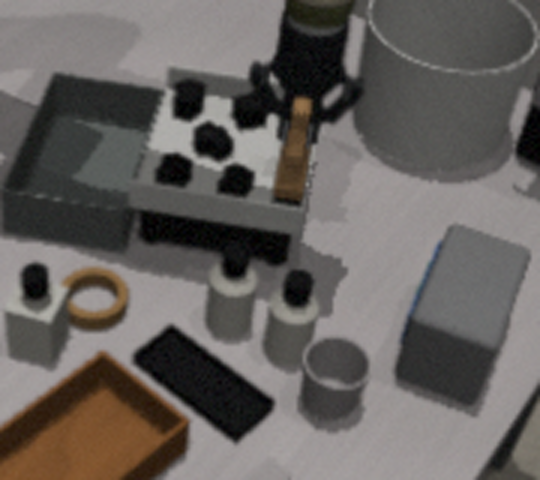

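The brush sits at (297,150) behind the lumps and inside the near lip. Sweeping lane A.

Call:
{"fn": "step_arm", "kwargs": {
  "deltas": [
    [-10,-4.7,-1,0,0,0,-1],
    [-13.5,-6.3,0,0,0,0,-1],
    [-13.5,-6.3,0,0,0,0,-1],
    [-13.5,-6.3,0,0,0,0,-1],
    [-13.5,-6.3,0,0,0,0,-1]
  ]
}}

```text
clock: 5.8
tcp_pos: [0.5221, 0.2084, 0.1627]
orientation: [0.002, 0.536, 0.844, 0.002]
wrist_force: [1.6, -0.6, -2.2]
finger_gap: 0.0207
grip_force: 88.7
```

Call:
{"fn": "step_arm", "kwargs": {
  "deltas": [
    [-13.5,-6.3,0,0,0,0,-1],
    [-13.5,-6.3,0,0,0,0,-1],
    [-13.5,-6.3,0,0,0,0,-1],
    [-13.5,-6.3,0,0,0,0,-1],
    [-13.5,-6.3,0,0,0,0,-1]
  ]
}}

```text
clock: 6.3
tcp_pos: [0.4548, 0.1769, 0.1628]
orientation: [0.002, 0.536, 0.844, 0.002]
wrist_force: [1.4, 0.1, -2.2]
finger_gap: 0.0204
grip_force: 88.8
```

Call:
{"fn": "step_arm", "kwargs": {
  "deltas": [
    [-13.5,-6.3,0,0,0,0,-1],
    [-13.5,-6.3,0,0,0,0,-1],
    [-13.5,-6.3,0,0,0,0,-1],
    [-13.5,-6.3,0,0,0,0,-1],
    [-13.5,-6.3,0,0,0,0,-1]
  ]
}}

```text
clock: 6.8
tcp_pos: [0.3868, 0.1452, 0.1625]
orientation: [0.002, 0.536, 0.844, 0.001]
wrist_force: [0.6, 0.3, -2.0]
finger_gap: 0.0203
grip_force: 88.8
```

Call:
{"fn": "step_arm", "kwargs": {
  "deltas": [
    [0,0,0,0,0,0,-1],
    [0,0,0,0,0,0,-1]
  ]
}}

```text
clock: 7.0
tcp_pos: [0.3874, 0.1455, 0.162]
orientation: [0.002, 0.536, 0.844, 0.001]
wrist_force: [0.0, -0.1, -2.0]
finger_gap: 0.0205
grip_force: 88.7
```

```bash
python3 - <<'E'
from h import *
c=cam("scene"); save(c,"s2.png",3,(220,100,400,260)); s=get_state();print(s["tcp_pos"],s["wrist_force"])
E
```

```text
[0.38754915 0.1455525  0.16168619] [ 0.38523704 -0.15085002 -2.16022102]
```

View pics/s2.png

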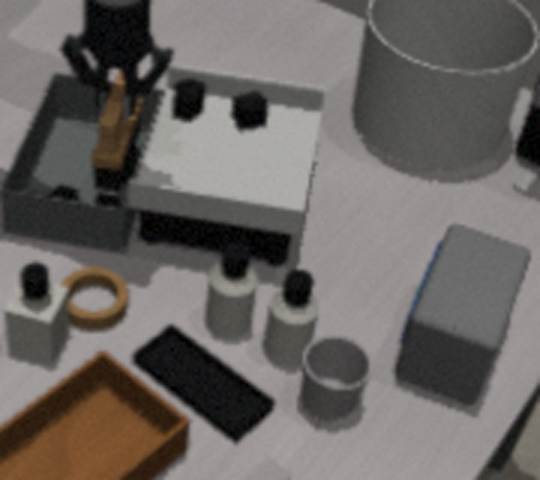

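Three lumps are in the tray, and two remain at (188,98) and (250,110). Next is lane B.

Call:
{"fn": "step_arm", "kwargs": {
  "deltas": [
    [0,0,40,0,0,0,-1],
    [0,0,40,0,0,0,-1],
    [25,29,5,0,0,0,-1],
    [25,29,0,0,0,0,-1],
    [25,29,0,0,0,0,-1]
  ]
}}

```text
clock: 7.55
tcp_pos: [0.4632, 0.2338, 0.2466]
orientation: [0.001, 0.536, 0.844, 0.001]
wrist_force: [0.1, -0.7, -1.3]
finger_gap: 0.0207
grip_force: 89.1
```

Call:
{"fn": "step_arm", "kwargs": {
  "deltas": [
    [25,29,0,0,0,0,-1],
    [25,29,0,0,0,0,-1],
    [20,22,0,0,0,0,-1],
    [12,13,0,0,0,0,-1],
    [0,0,0,0,0,0,-1]
  ]
}}

```text
clock: 8.05
tcp_pos: [0.5449, 0.3274, 0.244]
orientation: [0.0, 0.535, 0.845, 0.0]
wrist_force: [-0.5, -1.0, -1.8]
finger_gap: 0.0206
grip_force: 89.2
```

Call:
{"fn": "step_arm", "kwargs": {
  "deltas": [
    [0,0,0,0,0,0,-1],
    [0,0,0,0,0,0,-1]
  ]
}}

```text
clock: 8.25
tcp_pos: [0.5425, 0.3248, 0.2453]
orientation: [-0.0, 0.536, 0.844, -0.0]
wrist_force: [0.2, -0.3, -1.9]
finger_gap: 0.0207
grip_force: 89.2
```

Call:
{"fn": "step_arm", "kwargs": {
  "deltas": [
    [1,0,-40,0,0,0,-1],
    [0,0,-30,0,0,0,-1],
    [0,0,-12,0,0,0,-1],
    [0,0,-1.5,0,0,0,-1],
    [0,0,0,0,0,0,-1]
  ]
}}

```text
clock: 8.75
tcp_pos: [0.5442, 0.3251, 0.1631]
orientation: [0.0, 0.536, 0.844, 0.001]
wrist_force: [0.6, -0.3, -1.5]
finger_gap: 0.0203
grip_force: 89.2
```

Call:
{"fn": "step_arm", "kwargs": {
  "deltas": [
    [-10,-4.7,0,0,0,0,-1],
    [-13.5,-6.3,0,0,0,0,-1],
    [-13.5,-6.3,0,0,0,0,-1],
    [-13.5,-6.3,0,0,0,0,-1],
    [-13.5,-6.3,0,0,0,0,-1]
  ]
}}

```text
clock: 9.25
tcp_pos: [0.4808, 0.2956, 0.1644]
orientation: [0.001, 0.536, 0.844, 0.002]
wrist_force: [0.7, -1.2, -2.9]
finger_gap: 0.0207
grip_force: 89.3
```

Call:
{"fn": "step_arm", "kwargs": {
  "deltas": [
    [-13.5,-6.3,0,0,0,0,-1],
    [-13.5,-6.3,0,0,0,0,-1],
    [-13.5,-6.3,0,0,0,0,-1],
    [-13.5,-6.3,0,0,0,0,-1],
    [-13.5,-6.3,0,0,0,0,-1]
  ]
}}

```text
clock: 9.75
tcp_pos: [0.4135, 0.2642, 0.1644]
orientation: [0.001, 0.536, 0.844, 0.002]
wrist_force: [1.1, 0.4, -1.8]
finger_gap: 0.0206
grip_force: 89.3
```

Call:
{"fn": "step_arm", "kwargs": {
  "deltas": [
    [-13.5,-6.3,0,0,0,0,-1],
    [-13.5,-6.3,0,0,0,0,-1],
    [-13.5,-6.3,0,0,0,0,-1],
    [-13.5,-6.3,0,0,0,0,-1],
    [-10,-4.7,0,0,0,0,-1]
  ]
}}

```text
clock: 10.25
tcp_pos: [0.3488, 0.234, 0.1639]
orientation: [0.001, 0.536, 0.844, 0.002]
wrist_force: [0.6, -0.3, -2.2]
finger_gap: 0.0205
grip_force: 89.3
```

Call:
{"fn": "step_arm", "kwargs": {
  "deltas": [
    [0,0,0,0,0,0,-1],
    [0,0,40,0,0,0,-1],
    [0,0,45,0,0,0,-1],
    [0,0,0,0,0,0,-1]
  ]
}}

```text
clock: 10.65
tcp_pos: [0.3524, 0.2356, 0.2532]
orientation: [0.003, 0.536, 0.844, 0.005]
wrist_force: [0.7, 0.7, -1.4]
finger_gap: 0.0204
grip_force: 89.7
```

```bash
python3 - <<'E'
from m import *
c=cam("top"); save(c,"t2.png",3,(75,150,250,350)); s=get_state();print(s["tcp_pos"],s["wrist_force"])
P=cloud(c);z=P[...,2]; d=P-np.array([.316,.173,0])
x=.905*d[...,0]+.425*d[...,1]; y=-.425*d[...,0]+.905*d[...,1]
print("in tray");comps(P,(abs(x)<.074)&(abs(y)<.119)&(z>.015)&(z<.07)&(cv2.cvtColor(c["image"],cv2.COLOR_RGB2GRAY)<60),30)
E
```

```text
[0.35137092 0.23518644 0.25042652] [-0.29182329 -0.4952303  -2.29696776]
in tray
  px [202. 256.] n 220 mean [396. 110.  39.] z [30. 45.] rect c [396. 112.] sz [30. 49.] a 24.1
  px [168. 271.] n 206 mean [361. 198.  40.] z [29. 48.] rect c [359. 203.] sz [28. 53.] a 26.2
  px [210. 277.] n 232 mean [342.  91.  37.] z [28. 41.] rect c [343.  91.] sz [39. 46.] a 7.5
  px [151. 286.] n 166 mean [323. 243.  40.] z [21. 47.] rect c [322. 247.] sz [28. 37.] a 24.5
  px [140. 315.] n 348 mean [250. 272.  42.] z [17. 66.] rect c [253. 273.] sz [129.  31.] a 38.7
  px [163. 299.] n 255 mean [289. 214.  35.] z [24. 39.] rect c [289. 216.] sz [38. 48.] a 49.1
  px [188. 316.] n 46 mean [247. 148.  42.] z [20. 62.] rect c [246. 149.] sz [ 1. 75.] a 25.3
```

View pics/t2.png

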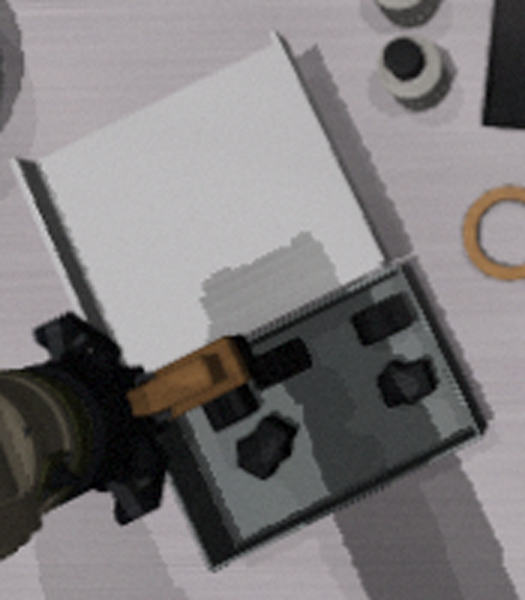

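All five lumps lie in the tray, below the rim, and the platform is clear. Returning the brush.

Call:
{"fn": "step_arm", "kwargs": {
  "deltas": [
    [30,-25,0,0,0,5.85,-1],
    [30,-25,0,0,0,5.85,-1],
    [30,-25,0,0,0,5.85,-1],
    [30,-25,0,0,0,5.85,-1],
    [30,-25,0,0,0,5.85,-1]
  ]
}}

```text
clock: 11.2
tcp_pos: [0.4995, 0.1077, 0.2456]
orientation: [-0.0, 0.303, 0.953, -0.0]
wrist_force: [0.6, 0.2, -2.3]
finger_gap: 0.0203
grip_force: 89.5
```

Call:
{"fn": "step_arm", "kwargs": {
  "deltas": [
    [30,-25,0,0,0,5.85,-1],
    [30,-25,0,0,0,5.85,-1],
    [30,-25,0,0,0,5.85,-1],
    [30,-25,0,0,0,5.85,-1],
    [30,-25,0,0,0,5.85,-1]
  ]
}}

```text
clock: 11.7
tcp_pos: [0.6495, -0.0173, 0.245]
orientation: [-0.001, 0.053, 0.999, 0.0]
wrist_force: [0.4, 0.8, -2.0]
finger_gap: 0.0207
grip_force: 89.5
```

Call:
{"fn": "step_arm", "kwargs": {
  "deltas": [
    [0,0,0,0,0,0,-1],
    [0,0,0,0,0,0,-1],
    [0,0,0,0,0,0,-1]
  ]
}}

```text
clock: 12.0
tcp_pos: [0.6477, -0.0156, 0.2458]
orientation: [-0.001, 0.055, 0.998, 0.0]
wrist_force: [-0.3, 0.7, -2.4]
finger_gap: 0.0207
grip_force: 89.4
```

Call:
{"fn": "step_arm", "kwargs": {
  "deltas": [
    [4,-2,-40,0,0,0,-1],
    [0,0,-40,0,0,0,-1],
    [0,0,-40,0,0,0,-1],
    [0,0,-25,0,0,0,-1],
    [0,0,-10,0,0,0,-1]
  ]
}}

```text
clock: 12.5
tcp_pos: [0.6494, -0.0166, 0.0889]
orientation: [-0.003, 0.054, 0.999, 0.0]
wrist_force: [-0.0, 0.2, -1.5]
finger_gap: 0.0205
grip_force: 89.4
```

Call:
{"fn": "step_arm", "kwargs": {
  "deltas": [
    [0,0,0,0,0,0,-1],
    [0,0,-5,0,0,0,-1],
    [0,0,-4,0,0,0,-1],
    [0,0,0,0,0,0,-1]
  ]
}}

```text
clock: 12.9
tcp_pos: [0.6529, -0.0181, 0.0836]
orientation: [0.001, 0.055, 0.998, -0.0]
wrist_force: [-0.4, -0.4, -3.0]
finger_gap: 0.0204
grip_force: 89.4
```

Call:
{"fn": "step_arm", "kwargs": {
  "deltas": [
    [0,0,-4,0,0,0,-1],
    [0,0,-1,0,0,0,-1],
    [0,0,0,0,0,0,0.1],
    [0,0,0,0,0,0,0.1],
    [0,0,0,0,0,0,0.1]
  ]
}}

```text
clock: 13.4
tcp_pos: [0.6526, -0.0181, 0.0781]
orientation: [0.0, 0.055, 0.998, 0.0]
wrist_force: [0.3, 0.1, 0.4]
finger_gap: 0.0472
grip_force: 0.0
```

Call:
{"fn": "step_arm", "kwargs": {
  "deltas": [
    [0,0,0,0,0,0,0.1],
    [0,0,20,0,0,0,0.1],
    [0,0,30,0,0,0,0.1],
    [0,0,40,0,0,0,0.1],
    [-20,45,0,0,0,0,0.1]
  ]
}}

```text
clock: 13.9
tcp_pos: [0.6384, 0.0226, 0.174]
orientation: [0.007, 0.058, 0.998, -0.001]
wrist_force: [1.2, 0.9, 0.3]
finger_gap: 0.047
grip_force: 0.0
```

```bash
cat > o.py <<'E'
from m import *
c=cam("top"); P=cloud(c);z=P[...,2]; h=cv2.cvtColor(c["image"],cv2.COLOR_RGB2HSV)
reg=(P[...,0]>0.35)&(P[...,0]<0.75)&(P[...,1]<.12)&(P[...,1]>-.5)
s=get_state(); print(s["tcp_pos"].round(4),s["orientation"].round(3),s["wrist_force"].round(1))
print("caps/handle");comps(P,reg&(z>.111)&(z<.131)&((h[...,2]<70)|(h[...,1]<60)),60)
print("brush");comps(P,reg&(z>.09)&(z<.107)&(h[...,1]>90)&(P[...,1]>-.08),60)
print("square tops");comps(P,reg&(z>.07)&(z<.086)&(h[...,1]<60),250)
E
python3 o.py
```

```text
[0.6316 0.0323 0.1715] [0.002 0.054 0.999 0.002] [-4.7  4.4 -1.8]
caps/handle
  px [389. 110.] n 91 mean [ 747. -370.  121.] z [112. 130.] rect c [ 746. -375.] sz [ 7. 93.] a 0.5
  px [416. 209.] n 285 mean [ 499. -420.  118.] z [114. 121.] rect c [ 499. -423.] sz [23. 76.] a 49.6
  px [279. 230.] n 139 mean [456. -86. 119.] z [116. 122.] rect c [456. -87.] sz [29. 29.] a 88.5
  px [340. 232.] n 141 mean [ 449. -233.  119.] z [116. 121.] rect c [ 449. -234.] sz [30. 31.] a 41.1
  px [312. 246.] n 140 mean [ 416. -163.  119.] z [116. 121.] rect c [ 416. -163.] sz [30. 29.] a 43.1
  px [370. 248.] n 148 mean [ 408. -303.  119.] z [116. 121.] rect c [ 409. -304.] sz [31. 31.] a 35.1
brush
  px [248. 164.] n 195 mean [621. -14. 102.] z [ 99. 105.] rect c [623. -15.] sz [22. 57.] a 84.1
square tops
  px [407. 210.] n 723 mean [ 498. -415.   77.] z [74. 80.] rect c [ 500. -423.] sz [ 58. 119.] a 49.8
  px [278. 231.] n 339 mean [455. -85.  75.] z [73. 78.] rect c [456. -87.] sz [56. 56.] a 19.1
  px [336. 232.] n 327 mean [ 449. -230.   75.] z [72. 79.] rect c [ 449. -233.] sz [58. 55.] a 88.4
  px [364. 247.] n 336 mean [ 409. -299.   76.] z [72. 79.] rect c [ 408. -304.] sz [57. 58.] a 16.0
```

Call:
{"fn": "step_arm", "kwargs": {
  "deltas": [
    [-10,25,0,0,0,0,0.3],
    [-10,21,0,0,0,-1,0.3],
    [0,0,-30,0,0,0,0.3],
    [0,0,-30,0,0,0,0.3],
    [0,0,-12,0,0,0,0.3]
  ]
}}

```text
clock: 14.45
tcp_pos: [0.6101, 0.0734, 0.0928]
orientation: [-0.002, 0.063, 0.998, -0.0]
wrist_force: [-0.1, 0.4, 0.1]
finger_gap: 0.0554
grip_force: 0.0
```

Call:
{"fn": "step_arm", "kwargs": {
  "deltas": [
    [0,0,-8,0,0,0,0.3],
    [0,0,0,0,0,0,0.3],
    [0,0,0,0,0,0,0.3]
  ]
}}

```text
clock: 14.75
tcp_pos: [0.6131, 0.0727, 0.0888]
orientation: [0.001, 0.064, 0.998, 0.0]
wrist_force: [0.4, 0.2, 0.1]
finger_gap: 0.0555
grip_force: 0.0
```

Call:
{"fn": "step_arm", "kwargs": {
  "deltas": [
    [-2,6,-1,0,0,0,0.3],
    [0,0,0,0,0,0,0.3],
    [0,0,0,0,0,0,-1],
    [0,0,0,0,0,0,-1],
    [0,0,0,0,0,0,-1]
  ],
  "newtons": 60
}}

```text
clock: 15.25
tcp_pos: [0.6111, 0.0795, 0.0877]
orientation: [0.001, 0.064, 0.998, 0.001]
wrist_force: [0.4, 2.7, 4.2]
finger_gap: 0.0305
grip_force: 61.7
```

Call:
{"fn": "step_arm", "kwargs": {
  "deltas": [
    [0,0,0,0,0,0,-1],
    [0,0,0,0,0,0,-1],
    [0,0,20,0,0,0,-1],
    [0,0,40,0,0,0,-1],
    [0,0,45,0,0,0,-1]
  ]
}}

```text
clock: 15.75
tcp_pos: [0.6081, 0.0783, 0.19]
orientation: [-0.003, 0.064, 0.998, -0.001]
wrist_force: [1.8, -0.2, -2.3]
finger_gap: 0.0304
grip_force: 61.6
```

Call:
{"fn": "step_arm", "kwargs": {
  "deltas": [
    [0,0,35,0,0,0,-1],
    [0,0,0,0,0,0,-1],
    [0,0,0,0,0,0,-1]
  ]
}}

```text
clock: 16.05
tcp_pos: [0.6103, 0.0785, 0.2265]
orientation: [-0.0, 0.064, 0.998, -0.0]
wrist_force: [-0.6, -0.5, -3.7]
finger_gap: 0.0305
grip_force: 61.8
```

Call:
{"fn": "step_arm", "kwargs": {
  "deltas": [
    [6,-40,0,0,0,0,-1],
    [6,-40,0,0,0,0,-1],
    [6,-40,0,0,0,0,-1],
    [6,-40,0,0,0,0,-1],
    [5,-30,0,0,0,0,-1]
  ]
}}

```text
clock: 16.55
tcp_pos: [0.6378, -0.1134, 0.2232]
orientation: [-0.003, 0.064, 0.998, 0.0]
wrist_force: [0.3, 0.3, -3.2]
finger_gap: 0.0305
grip_force: 62.1
```

Call:
{"fn": "step_arm", "kwargs": {
  "deltas": [
    [3,-20,0,0,0,0,-1],
    [0,0,0,0,0,0,-1],
    [0,0,0,0,0,0,-1]
  ]
}}

```text
clock: 16.85
tcp_pos: [0.6415, -0.1308, 0.225]
orientation: [-0.002, 0.064, 0.998, 0.001]
wrist_force: [1.1, 0.3, -2.7]
finger_gap: 0.0305
grip_force: 62.1
```

Call:
{"fn": "step_arm", "kwargs": {
  "deltas": [
    [0,-2,-40,0,0,0,-1],
    [0,0,-40,0,0,0,-1],
    [0,0,-20,0,0,0,-1],
    [0,0,-15,0,0,0,-1],
    [0,0,0,0,0,0,-1]
  ]
}}

```text
clock: 17.35
tcp_pos: [0.64, -0.1304, 0.1086]
orientation: [-0.003, 0.063, 0.998, 0.001]
wrist_force: [-0.6, 0.1, -1.9]
finger_gap: 0.0302
grip_force: 62.2
```

Call:
{"fn": "step_arm", "kwargs": {
  "deltas": [
    [0,0,-8,0,0,0,-1],
    [0,0,-5,0,0,0,-1],
    [0,0,0,0,0,0,-1],
    [0,0,0,0,0,0,-1]
  ]
}}

```text
clock: 17.75
tcp_pos: [0.6426, -0.133, 0.0994]
orientation: [0.0, 0.064, 0.998, -0.0]
wrist_force: [-0.6, -0.1, -2.3]
finger_gap: 0.0305
grip_force: 62.2
```

Call:
{"fn": "step_arm", "kwargs": {
  "deltas": [
    [0,0,-4,0,0,0,-1],
    [0,0,-1.5,0,0,0,-1],
    [0,0,0,0,0,0,-1],
    [0,0,0,0,0,0,0.1],
    [0,0,0,0,0,0,0.1]
  ]
}}

```text
clock: 18.25
tcp_pos: [0.6426, -0.1332, 0.0937]
orientation: [0.0, 0.064, 0.998, -0.0]
wrist_force: [0.2, -0.2, 0.6]
finger_gap: 0.0469
grip_force: 0.0
```

Call:
{"fn": "step_arm", "kwargs": {
  "deltas": [
    [0,0,0,0,0,0,0.1],
    [0,0,20,0,0,0,0.1],
    [0,0,35,0,0,0,0.3],
    [0,0,40,0,0,0,0.3],
    [6,35,0,0,0,0,0.3]
  ]
}}

```text
clock: 18.75
tcp_pos: [0.6514, -0.1022, 0.1951]
orientation: [0.005, 0.066, 0.998, -0.002]
wrist_force: [1.4, 1.0, -0.4]
finger_gap: 0.0556
grip_force: 0.0
```

Call:
{"fn": "step_arm", "kwargs": {
  "deltas": [
    [10,45,0,0,0,0,0.3],
    [10,45,0,0,0,0,0.3],
    [10,45,0,0,0,0,0.3],
    [8,45,0,0,0,0,0.3],
    [0,0,0,0,0,0,0.3]
  ]
}}

```text
clock: 19.25
tcp_pos: [0.6866, 0.0881, 0.1881]
orientation: [0.0, 0.06, 0.998, 0.001]
wrist_force: [0.5, -0.8, 0.1]
finger_gap: 0.0555
grip_force: 0.0
```

```bash
python3 o.py
```

```text
[0.6864 0.0853 0.1881] [0.    0.061 0.998 0.   ] [ 0.1 -0.9 -0.1]
caps/handle
  px [388. 110.] n 92 mean [ 747. -370.  121.] z [113. 130.] rect c [ 747. -373.] sz [ 6. 89.] a 1.5
  px [205. 138.] n 133 mean [687.  88. 118.] z [114. 121.] rect c [687.  88.] sz [30. 30.] a 25.6
  px [295. 153.] n 140 mean [ 642. -131.  124.] z [120. 128.] rect c [ 642. -131.] sz [30. 29.] a 89.7
  px [416. 209.] n 282 mean [ 499. -420.  119.] z [115. 122.] rect c [ 499. -423.] sz [23. 77.] a 49.6
  px [279. 230.] n 137 mean [456. -86. 119.] z [116. 121.] rect c [456. -86.] sz [29. 29.] a 88.3
  px [340. 232.] n 140 mean [ 449. -233.  119.] z [116. 122.] rect c [ 449. -233.] sz [31. 30.] a 16.7
  px [312. 246.] n 141 mean [ 416. -163.  119.] z [116. 122.] rect c [ 416. -163.] sz [30. 29.] a 42.7
  px [370. 248.] n 149 mean [ 408. -303.  119.] z [116. 122.] rect c [ 409. -303.] sz [31. 31.] a 42.2
brush
  px [249. 154.] n 377 mean [647. -17. 102.] z [ 99. 105.] rect c [648. -17.] sz [ 22. 108.] a 83.6
square tops
  px [407. 210.] n 726 mean [ 498. -415.   77.] z [73. 80.] rect c [ 500. -423.] sz [ 58. 120.] a 49.9
  px [278. 231.] n 339 mean [456. -85.  75.] z [73. 78.] rect c [456. -86.] sz [56. 56.] a 19.1
  px [336. 232.] n 333 mean [ 449. -230.   75.] z [72. 79.] rect c [ 449. -233.] sz [58. 55.] a 88.7
  px [364. 247.] n 336 mean [ 409. -298.   75.] z [72. 79.] rect c [ 409. -304.] sz [57. 58.] a 16.7
```

Call:
{"fn": "step_arm", "kwargs": {
  "deltas": [
    [1,3,-40,0,0,0,0.3],
    [0,0,-35,0,0,0,0.3],
    [0,0,-15,0,0,0,0.3],
    [0,0,-7,0,0,0,0.3],
    [0,0,0,0,0,0,0.3]
  ]
}}

```text
clock: 19.8
tcp_pos: [0.6868, 0.0838, 0.0905]
orientation: [-0.001, 0.064, 0.998, -0.0]
wrist_force: [-0.6, -0.8, 0.2]
finger_gap: 0.0557
grip_force: 0.0
```

Call:
{"fn": "step_arm", "kwargs": {
  "deltas": [
    [0,0,0,0,0,0,0.3],
    [0,0,0,0,0,0,0.3]
  ]
}}

```text
clock: 20.0
tcp_pos: [0.6885, 0.0845, 0.0932]
orientation: [0.001, 0.064, 0.998, 0.0]
wrist_force: [-0.1, -0.3, -0.1]
finger_gap: 0.0552
grip_force: 0.0
```

Call:
{"fn": "step_arm", "kwargs": {
  "deltas": [
    [-1,3,-5,0,0,0,0.3],
    [0,0,0,0,0,0,0.3],
    [0,0,0,0,0,0,-1],
    [0,0,0,0,0,0,-1],
    [0,0,0,0,0,0,-1]
  ]
}}

```text
clock: 20.5
tcp_pos: [0.6869, 0.0885, 0.0871]
orientation: [0.001, 0.063, 0.998, 0.0]
wrist_force: [0.1, 1.7, 2.8]
finger_gap: 0.0306
grip_force: 81.5
```

Call:
{"fn": "step_arm", "kwargs": {
  "deltas": [
    [0,0,0,0,0,0,-1],
    [0,0,0,0,0,0,-1],
    [0,0,20,0,0,0,-1],
    [0,0,40,0,0,0,-1],
    [0,0,45,0,0,0,-1]
  ]
}}

```text
clock: 21.0
tcp_pos: [0.6843, 0.0873, 0.189]
orientation: [-0.003, 0.064, 0.998, -0.001]
wrist_force: [1.6, 0.3, -1.9]
finger_gap: 0.0306
grip_force: 78.5
```

Call:
{"fn": "step_arm", "kwargs": {
  "deltas": [
    [0,0,38,0,0,0,-1],
    [-12,-20,0,0,0,0,-1],
    [-20,-40,0,0,0,0,-1],
    [-20,-40,0,0,0,0,-1],
    [-20,-40,0,0,0,0,-1]
  ]
}}

```text
clock: 21.5
tcp_pos: [0.6127, -0.0534, 0.2279]
orientation: [-0.001, 0.063, 0.998, -0.0]
wrist_force: [1.2, -0.7, -2.2]
finger_gap: 0.0308
grip_force: 78.6
```

Call:
{"fn": "step_arm", "kwargs": {
  "deltas": [
    [-20,-40,0,0,0,0,-1],
    [-14,-30,0,0,0,0,-1],
    [0,0,0,0,0,0,-1],
    [0,0,0,0,0,0,-1]
  ]
}}

```text
clock: 21.9
tcp_pos: [0.5795, -0.1229, 0.2285]
orientation: [-0.001, 0.065, 0.998, 0.0]
wrist_force: [0.3, 0.8, -2.5]
finger_gap: 0.0307
grip_force: 78.6
```

Call:
{"fn": "step_arm", "kwargs": {
  "deltas": [
    [2,-2,-40,0,0,0,-1],
    [0,0,-40,0,0,0,-1],
    [0,0,-25,0,0,0,-1],
    [0,0,-17,0,0,0,-1],
    [0,0,-8,0,0,0,-1]
  ]
}}

```text
clock: 22.4
tcp_pos: [0.5812, -0.1223, 0.0966]
orientation: [-0.002, 0.063, 0.998, 0.001]
wrist_force: [0.4, 0.6, -0.9]
finger_gap: 0.0306
grip_force: 74.3
```

Call:
{"fn": "step_arm", "kwargs": {
  "deltas": [
    [0,0,0,0,0,0,-1],
    [0,0,0,0,0,0,-1]
  ]
}}

```text
clock: 22.6
tcp_pos: [0.583, -0.1236, 0.0999]
orientation: [0.0, 0.063, 0.998, -0.0]
wrist_force: [0.4, -0.1, -1.3]
finger_gap: 0.0305
grip_force: 74.3
```

Call:
{"fn": "step_arm", "kwargs": {
  "deltas": [
    [0,0,-4,0,0,0,-1],
    [0,0,-2.5,0,0,0,-1],
    [0,0,0,0,0,0,-1],
    [0,0,0,0,0,0,0.1],
    [0,0,0,0,0,0,0.1]
  ]
}}

```text
clock: 23.1
tcp_pos: [0.5827, -0.1243, 0.0934]
orientation: [0.001, 0.064, 0.998, -0.0]
wrist_force: [0.5, -0.1, 0.2]
finger_gap: 0.0469
grip_force: 0.0
```

Call:
{"fn": "step_arm", "kwargs": {
  "deltas": [
    [0,0,0,0,0,0,0.1],
    [0,0,20,0,0,0,0.1],
    [0,0,35,0,0,0,0.3],
    [0,0,40,0,0,0,0.3],
    [-20,6,0,0,0,5.3,0.3]
  ]
}}

```text
clock: 23.6
tcp_pos: [0.5674, -0.12, 0.194]
orientation: [0.006, 0.017, 1.0, -0.002]
wrist_force: [-0.7, -0.1, 0.3]
finger_gap: 0.0558
grip_force: 0.0
```

Call:
{"fn": "step_arm", "kwargs": {
  "deltas": [
    [-30,10,0,0,0,5.3,0.3],
    [-30,10,0,0,0,5.3,0.3],
    [-30,10,0,0,0,5.3,0.3],
    [-16,4,0,0,0,5.3,0.3],
    [0,0,0,0,0,0,0.3]
  ]
}}

```text
clock: 24.1
tcp_pos: [0.4543, -0.0833, 0.1883]
orientation: [-0.0, -0.167, 0.986, 0.0]
wrist_force: [0.2, -0.7, -0.1]
finger_gap: 0.0552
grip_force: 0.0
```

```bash
python3 o.py
```

```text
[ 0.456  -0.084   0.1884] [ 0.001 -0.166  0.986 -0.   ] [ 0.1 -0.6  0.5]
caps/handle
  px [387. 110.] n 85 mean [ 747. -367.  121.] z [112. 130.] rect c [ 746. -373.] sz [90.  7.] a 90.0
  px [295. 153.] n 141 mean [ 642. -131.  124.] z [118. 127.] rect c [ 642. -131.] sz [30. 29.] a 89.7
  px [416. 209.] n 281 mean [ 499. -421.  119.] z [115. 122.] rect c [ 500. -423.] sz [23. 76.] a 49.2
  px [197. 227.] n 64 mean [469. 109. 117.] z [115. 120.] rect c [471. 110.] sz [56.  7.] a 24.6
  px [370. 248.] n 149 mean [ 408. -304.  119.] z [116. 121.] rect c [ 408. -304.] sz [30. 30.] a 48.6
brush
  px [248. 154.] n 375 mean [647. -17. 102.] z [ 98. 105.] rect c [648. -17.] sz [ 22. 108.] a 83.4
square tops
  px [407. 210.] n 714 mean [ 498. -415.   77.] z [74. 80.] rect c [ 500. -423.] sz [ 59. 121.] a 49.9
  px [364. 247.] n 329 mean [ 409. -299.   75.] z [72. 79.] rect c [ 408. -304.] sz [57. 57.] a 15.7
```

```bash
sed -i 's/c=cam("top")/import sys; c=cam(sys.argv[1] if len(sys.argv)>1 else "top")/' o.py; python3 o.py wrist; python3 o.py scene
```

```text
[ 0.457  -0.0843  0.1884] [ 0.001 -0.166  0.986 -0.   ] [ 0.2 -0.3  0.9]
caps/handle
  px [ 4. 45.] n 287 mean [ 406. -289.  115.] z [111. 119.] rect c [ 407. -290.] sz [25.  7.] a 4.3
  px [173. 114.] n 1685 mean [ 414. -163.  122.] z [118. 123.] rect c [ 414. -164.] sz [30. 31.] a 59.5
  px [ 70. 128.] n 1787 mean [ 446. -231.  121.] z [114. 123.] rect c [ 448. -233.] sz [31. 32.] a 76.8
  px [260. 199.] n 1379 mean [453. -86. 121.] z [117. 123.] rect c [454. -85.] sz [31. 31.] a 16.3
  px [467. 281.] n 824 mean [466. 108. 118.] z [112. 122.] rect c [469. 110.] sz [57.  8.] a 25.2
  px [144. 362.] n 863 mean [ 637. -135.  126.] z [115. 129.] rect c [ 642. -135.] sz [33. 26.] a 15.5
brush
  px [279. 336.] n 78 mean [595. -17.  94.] z [90. 97.] rect c [596. -16.] sz [ 8. 19.] a 30.0
square tops
  px [38. 49.] n 3203 mean [ 405. -291.   78.] z [73. 82.] rect c [ 407. -301.] sz [57. 54.] a 15.6
  px [197. 107.] n 1257 mean [ 408. -156.   81.] z [77. 85.] rect c [ 413. -162.] sz [55. 50.] a 32.6
  px [109. 119.] n 2709 mean [ 442. -226.   78.] z [74. 80.] rect c [ 448. -234.] sz [57. 57
[... 623 characters left out ...]
. -128.  124.] z [113. 128.] rect c [ 584. -126.] sz [30. 30.] a 89.6
  px [173. 225.] n 83 mean [ 411. -305.  119.] z [115. 122.] rect c [ 411. -304.] sz [30. 31.] a 71.8
  px [267. 228.] n 98 mean [ 643. -136.  124.] z [113. 129.] rect c [ 643. -135.] sz [32. 30.] a 89.0
  px [164. 267.] n 187 mean [ 502. -424.  120.] z [115. 123.] rect c [ 500. -423.] sz [21. 76.] a 50.4
brush
  px [291. 211.] n 223 mean [652. -21. 102.] z [ 92. 106.] rect c [650. -19.] sz [ 25. 106.] a 86.0
square tops
  px [188. 232.] n 358 mean [ 437. -274.   76.] z [72. 82.] rect c [ 435. -274.] sz [156.  60.] a 61.2
  px [168. 277.] n 497 mean [ 510. -427.   78.] z [75. 82.] rect c [ 499. -422.] sz [ 55. 122.] a 49.5
```

Call:
{"fn": "step_arm", "kwargs": {
  "deltas": [
    [-2,-1,-40,0,0,0,0.3],
    [0,0,-35,0,0,0,0.3],
    [0,0,-18,0,0,0,0.3],
    [0,0,-8,0,0,0,0.3],
    [0,0,0,0,0,0,0.3]
  ]
}}

```text
clock: 24.75
tcp_pos: [0.4544, -0.0851, 0.0859]
orientation: [-0.001, -0.166, 0.986, 0.001]
wrist_force: [-1.2, -0.5, 0.3]
finger_gap: 0.0557
grip_force: 0.0
```

Call:
{"fn": "step_arm", "kwargs": {
  "deltas": [
    [0,0,0,0,0,0,0.3],
    [0,0,0,0,0,0,0.3]
  ]
}}

```text
clock: 24.95
tcp_pos: [0.4556, -0.0855, 0.088]
orientation: [0.001, -0.167, 0.986, -0.001]
wrist_force: [0.7, -0.6, 0.3]
finger_gap: 0.0556
grip_force: 0.0
```

Call:
{"fn": "step_arm", "kwargs": {
  "deltas": [
    [0,0,0,0,0,0,-1],
    [0,0,0,0,0,0,-1],
    [0,0,0,0,0,0,-1],
    [0,0,0,0,0,0,-1],
    [0,0,20,0,0,0,-1]
  ]
}}

```text
clock: 25.45
tcp_pos: [0.4524, -0.0843, 0.1052]
orientation: [-0.002, -0.167, 0.986, 0.001]
wrist_force: [-0.3, 0.9, -3.1]
finger_gap: 0.0305
grip_force: 59.9
```

Call:
{"fn": "step_arm", "kwargs": {
  "deltas": [
    [0,0,40,0,0,0,-1],
    [0,0,45,0,0,0,-1],
    [0,0,42,0,0,0,-1],
    [20,-12,0,0,0,-4,-1],
    [30,-18,0,0,0,-4.5,-1]
  ]
}}

```text
clock: 25.95
tcp_pos: [0.5044, -0.1147, 0.2359]
orientation: [0.001, -0.092, 0.996, -0.0]
wrist_force: [0.4, 0.1, -2.4]
finger_gap: 0.0305
grip_force: 60.2
```

Call:
{"fn": "step_arm", "kwargs": {
  "deltas": [
    [30,-18,0,0,0,-4.5,-1],
    [30,-18,0,0,0,-4.5,-1],
    [30,-18,0,0,0,-4.5,-1],
    [30,-18,0,0,0,-4.5,-1],
    [10,-6,0,0,0,0,-1]
  ]
}}

```text
clock: 26.45
tcp_pos: [0.6363, -0.1948, 0.2318]
orientation: [-0.0, 0.065, 0.998, 0.0]
wrist_force: [-0.4, 0.2, -2.9]
finger_gap: 0.0306
grip_force: 60.2
```

Call:
{"fn": "step_arm", "kwargs": {
  "deltas": [
    [0,0,0,0,0,0,-1],
    [0,0,0,0,0,0,-1]
  ]
}}

```text
clock: 26.65
tcp_pos: [0.6336, -0.1927, 0.2327]
orientation: [-0.001, 0.064, 0.998, 0.001]
wrist_force: [0.6, 0.6, -3.3]
finger_gap: 0.0305
grip_force: 60.2
```

Call:
{"fn": "step_arm", "kwargs": {
  "deltas": [
    [1,-0.5,-40,0,0,0,-1],
    [0,0,-40,0,0,0,-1],
    [0,0,-30,0,0,0,-1],
    [0,0,-17,0,0,0,-1],
    [0,0,-8,0,0,0,-1]
  ]
}}

```text
clock: 27.15
tcp_pos: [0.6329, -0.1921, 0.0968]
orientation: [-0.002, 0.063, 0.998, 0.001]
wrist_force: [-0.5, 1.1, -2.8]
finger_gap: 0.0306
grip_force: 60.4
```

Call:
{"fn": "step_arm", "kwargs": {
  "deltas": [
    [0,0,0,0,0,0,-1],
    [0,0,0,0,0,0,-1]
  ]
}}

```text
clock: 27.35
tcp_pos: [0.6357, -0.1935, 0.1003]
orientation: [0.001, 0.064, 0.998, -0.0]
wrist_force: [0.3, -0.2, -2.6]
finger_gap: 0.0304
grip_force: 60.4
```

Call:
{"fn": "step_arm", "kwargs": {
  "deltas": [
    [0,0,-4,0,0,0,-1],
    [0,0,-2.5,0,0,0,-1],
    [0,0,0,0,0,0,-1],
    [0,0,0,0,0,0,0.1],
    [0,0,0,0,0,0,0.1]
  ]
}}

```text
clock: 27.85
tcp_pos: [0.6356, -0.1937, 0.0927]
orientation: [0.0, 0.064, 0.998, -0.0]
wrist_force: [1.2, -0.3, -0.7]
finger_gap: 0.0472
grip_force: 0.0
```

Call:
{"fn": "step_arm", "kwargs": {
  "deltas": [
    [0,0,0,0,0,0,0.1],
    [0,0,20,0,0,0,0.1],
    [0,0,35,0,0,0,0.3],
    [0,0,40,0,0,0,0.3],
    [-25,3,0,0,0,0,0.3]
  ]
}}

```text
clock: 28.35
tcp_pos: [0.6158, -0.1927, 0.1939]
orientation: [0.006, 0.063, 0.998, -0.002]
wrist_force: [1.6, -0.2, 0.1]
finger_gap: 0.0554
grip_force: 0.0
```

Call:
{"fn": "step_arm", "kwargs": {
  "deltas": [
    [-45,6,0,0,0,0,0.3],
    [-45,6,0,0,0,0,0.3],
    [-45,6,0,0,0,0,0.3],
    [-40,6,0,0,0,0,0.3],
    [-20,3,0,0,0,0,0.3]
  ]
}}

```text
clock: 28.85
tcp_pos: [0.412, -0.1624, 0.1872]
orientation: [-0.001, 0.064, 0.998, 0.0]
wrist_force: [1.0, -0.9, 1.0]
finger_gap: 0.0556
grip_force: 0.0
```

```bash
python3 o.py wrist; python3 o.py scene
```

```text
[ 0.4102 -0.1618  0.1872] [-0.002  0.064  0.998  0.001] [-3.4  0.9 -0.3]
caps/handle
  px [215. 166.] n 1510 mean [ 378. -192.  122.] z [119. 123.] rect c [ 379. -192.] sz [31. 31.] a 12.2
  px [ 84. 219.] n 1429 mean [ 406. -300.  121.] z [114. 123.] rect c [ 408. -303.] sz [31. 32.] a 9.9
  px [173. 247.] n 530 mean [ 439. -237.  120.] z [113. 123.] rect c [ 440. -239.] sz [14. 31.] a 38.3
  px [  7. 312.] n 760 mean [ 487. -404.  118.] z [112. 123.] rect c [ 502. -412.] sz [20. 74.] a 66.0
brush
square tops
  px [506. 103.] n 323 mean [364.  55.  75.] z [71. 78.] rect c [368.  57.] sz [40.  6.] a 24.0
  px [227. 146.] n 1143 mean [ 371. -186.   81.] z [77. 86.] rect c [ 377. -191.] sz [55. 51.] a 48.2
  px [116. 196.] n 2330 mean [ 403. -295.   78.] z [74. 81.] rect c [ 408. -303.] sz [57. 58.] a 16.3
  px [194. 222.] n 1994 mean [ 437. -228.   78.] z [73. 80.] rect c [ 448. -234.] sz [57. 57.] a 0.4
  px [ 36. 287.] n 3684 mean [ 489. -406.   79.] z [73. 81.] rect c [ 499. -423.] sz [ 57. 120.] a 50.0
  px [308. 319.] n 440 mean [ 561. -132.   79.] z [71. 86.] rect c [ 565. -135.
[... 547 characters left out ...]
-136.  124.] z [114. 129.] rect c [ 642. -135.] sz [29. 31.] a 70.1
  px [253. 240.] n 102 mean [ 638. -197.  124.] z [115. 128.] rect c [ 637. -195.] sz [29. 31.] a 38.8
  px [164. 267.] n 188 mean [ 502. -424.  120.] z [116. 123.] rect c [ 500. -423.] sz [21. 78.] a 50.7
brush
  px [291. 211.] n 223 mean [652. -21. 102.] z [ 92. 106.] rect c [650. -19.] sz [ 22. 106.] a 83.2
square tops
  px [188. 232.] n 364 mean [ 437. -275.   76.] z [71. 82.] rect c [ 435. -274.] sz [155.  60.] a 60.7
  px [257. 248.] n 290 mean [ 645. -188.   80.] z [71. 85.] rect c [ 638. -166.] sz [115.  59.] a 83.2
  px [168. 277.] n 487 mean [ 509. -427.   78.] z [75. 81.] rect c [ 499. -423.] sz [ 55. 120.] a 49.6
```

The round bottle was knocked from (415,-163) to about (380,-192), and it is still upright. I'm adjusting the pick to the new position.

Call:
{"fn": "step_arm", "kwargs": {
  "deltas": [
    [-16,-14,0,0,0,0,0.3],
    [-16,-14,0,0,0,0,0.3],
    [0,-1,-40,0,0,0,0.3],
    [0,0,-35,0,0,0,0.3],
    [0,0,-17,0,0,0,0.3]
  ]
}}

```text
clock: 29.45
tcp_pos: [0.3832, -0.1924, 0.0929]
orientation: [-0.001, 0.064, 0.998, 0.001]
wrist_force: [-0.6, 0.3, -0.3]
finger_gap: 0.0555
grip_force: 0.0
```

Call:
{"fn": "step_arm", "kwargs": {
  "deltas": [
    [0,0,-7,0,0,0,0.3],
    [0,0,0,0,0,0,0.3],
    [0,0,0,0,0,0,0.3]
  ]
}}

```text
clock: 29.75
tcp_pos: [0.3844, -0.1932, 0.0891]
orientation: [0.001, 0.064, 0.998, -0.0]
wrist_force: [0.3, -0.3, -0.0]
finger_gap: 0.0555
grip_force: 0.0
```

Call:
{"fn": "step_arm", "kwargs": {
  "deltas": [
    [-3.5,1,-1,0,0,0,0.3],
    [0,0,0,0,0,0,0.3],
    [0,0,0,0,0,0,-1],
    [0,0,0,0,0,0,-1],
    [0,0,0,0,0,0,-1]
  ]
}}

```text
clock: 30.25
tcp_pos: [0.3802, -0.1921, 0.088]
orientation: [0.0, 0.064, 0.998, -0.001]
wrist_force: [0.5, -1.2, 4.8]
finger_gap: 0.0302
grip_force: 59.0
```

Call:
{"fn": "step_arm", "kwargs": {
  "deltas": [
    [0,0,0,0,0,0,-1],
    [0,0,0,0,0,0,-1],
    [0,0,20,0,0,0,-1],
    [0,0,40,0,0,0,-1],
    [0,0,45,0,0,0,-1]
  ]
}}

```text
clock: 30.75
tcp_pos: [0.3784, -0.1903, 0.1918]
orientation: [-0.002, 0.064, 0.998, 0.002]
wrist_force: [1.1, -1.1, -2.5]
finger_gap: 0.0306
grip_force: 60.0
```

Call:
{"fn": "step_arm", "kwargs": {
  "deltas": [
    [0,0,40,0,0,0,-1],
    [20,1,0,0,0,0,-1],
    [40,2,0,0,0,0,-1],
    [40,2,0,0,0,0,-1],
    [40,1,0,0,0,0,-1]
  ]
}}

```text
clock: 31.25
tcp_pos: [0.5208, -0.185, 0.2317]
orientation: [-0.0, 0.064, 0.998, 0.0]
wrist_force: [0.5, -0.4, -2.1]
finger_gap: 0.0303
grip_force: 60.2
```

Call:
{"fn": "step_arm", "kwargs": {
  "deltas": [
    [35,1,0,0,0,0,-1],
    [17,0,0,0,0,0,-1],
    [0,0,0,0,0,0,-1],
    [0,0,0,0,0,0,-1]
  ]
}}

```text
clock: 31.65
tcp_pos: [0.571, -0.1841, 0.231]
orientation: [-0.001, 0.064, 0.998, 0.001]
wrist_force: [0.0, 0.7, -2.6]
finger_gap: 0.0308
grip_force: 60.1
```

Call:
{"fn": "step_arm", "kwargs": {
  "deltas": [
    [2.5,-2,-40,0,0,0,-1],
    [0,0,-40,0,0,0,-1],
    [0,0,-30,0,0,0,-1],
    [0,0,-16,0,0,0,-1],
    [0,0,-6,0,0,0,-1]
  ]
}}

```text
clock: 32.15
tcp_pos: [0.5719, -0.186, 0.0985]
orientation: [-0.002, 0.064, 0.998, 0.001]
wrist_force: [0.6, 1.0, -1.7]
finger_gap: 0.0304
grip_force: 60.2
```

Call:
{"fn": "step_arm", "kwargs": {
  "deltas": [
    [0,0,0,0,0,0,-1],
    [0,0,-3,0,0,0,-1],
    [0,0,-2,0,0,0,-1],
    [0,0,0,0,0,0,-1]
  ]
}}

```text
clock: 32.55
tcp_pos: [0.5745, -0.1867, 0.0959]
orientation: [0.0, 0.064, 0.998, -0.0]
wrist_force: [0.1, -0.6, -3.3]
finger_gap: 0.0306
grip_force: 60.2
```

Call:
{"fn": "step_arm", "kwargs": {
  "deltas": [
    [0,0,-2,0,0,0,-1],
    [0,0,0,0,0,0,-1],
    [0,0,0,0,0,0,0.1],
    [0,0,0,0,0,0,0.1],
    [0,0,0,0,0,0,0.1]
  ]
}}

```text
clock: 33.05
tcp_pos: [0.5745, -0.1866, 0.0935]
orientation: [0.0, 0.064, 0.998, -0.0]
wrist_force: [0.1, -0.6, 0.2]
finger_gap: 0.0468
grip_force: 0.0
```

Call:
{"fn": "step_arm", "kwargs": {
  "deltas": [
    [0,0,20,0,0,0,0.1],
    [0,0,35,0,0,0,0.3],
    [0,0,40,0,0,0,0.3],
    [-20,-7,0,0,0,2,0.3],
    [-35,-13,0,0,0,2,0.3]
  ]
}}

```text
clock: 33.55
tcp_pos: [0.5214, -0.207, 0.19]
orientation: [0.002, 0.027, 1.0, -0.001]
wrist_force: [-0.4, -0.6, -0.2]
finger_gap: 0.0553
grip_force: 0.0
```

Call:
{"fn": "step_arm", "kwargs": {
  "deltas": [
    [-40,-14,0,0,0,2.6,0.3],
    [-25,-10,0,0,0,0,0.3],
    [-6,-3,0,0,0,0,0.3],
    [0,0,0,0,0,0,0.3]
  ]
}}

```text
clock: 33.95
tcp_pos: [0.4481, -0.234, 0.1887]
orientation: [0.0, 0.007, 1.0, -0.0]
wrist_force: [1.3, 0.2, 0.2]
finger_gap: 0.0555
grip_force: 0.0
```

```bash
python3 o.py wrist; python3 o.py scene
```

```text
[ 0.449  -0.2339  0.1887] [ 0.001  0.007  1.    -0.   ] [-0.6  0.1  0.3]
caps/handle
  px [166. 151.] n 1590 mean [ 407. -302.  121.] z [116. 123.] rect c [ 408. -303.] sz [31. 31.] a 53.8
  px [261. 201.] n 1377 mean [ 446. -234.  121.] z [116. 123.] rect c [ 448. -234.] sz [31. 31.] a 10.3
  px [ 42. 259.] n 2271 mean [ 495. -418.  121.] z [114. 123.] rect c [ 498. -422.] sz [23. 77.] a 49.9
  px [311. 327.] n 666 mean [ 563. -191.  123.] z [113. 129.] rect c [ 568. -191.] sz [21. 27.] a 58.3
  px [380. 351.] n 347 mean [ 588. -130.  128.] z [127. 129.] rect c [ 588. -130.] sz [28. 16.] a 27.3
  px [374. 376.] n 185 mean [ 628. -128.  120.] z [112. 127.] rect c [ 629. -126.] sz [19.  5.] a 65.0
brush
  px [483. 332.] n 369 mean [597. -13. 101.] z [ 91. 107.] rect c [599.  -9.] sz [26. 14.] a 52.3
square tops
  px [187. 138.] n 2428 mean [ 404. -296.   78.] z [77. 79.] rect c [ 408. -303.] sz [56. 56.] a 15.7
  px [261. 178.] n 2226 mean [ 440. -234.   78.] z [76. 79.] rect c [ 448. -234.] sz [57. 56.] a 0.7
  px [ 79. 230.] n 4375 mean [ 489. -409.   80.] z [74. 81.] rect c [ 499. 
[... 759 characters left out ...]
-136.  124.] z [114. 129.] rect c [ 641. -134.] sz [30. 32.] a 76.3
  px [253. 240.] n 104 mean [ 638. -197.  124.] z [114. 128.] rect c [ 637. -195.] sz [30. 32.] a 36.4
  px [164. 267.] n 190 mean [ 502. -424.  120.] z [114. 123.] rect c [ 500. -423.] sz [21. 78.] a 50.3
brush
  px [291. 211.] n 220 mean [651. -21. 102.] z [ 92. 106.] rect c [650. -17.] sz [ 25. 107.] a 83.9
square tops
  px [188. 232.] n 355 mean [ 437. -274.   76.] z [71. 82.] rect c [ 433. -273.] sz [156.  62.] a 58.6
  px [253. 244.] n 436 mean [ 627. -184.   80.] z [72. 86.] rect c [ 611. -163.] sz [117. 114.] a 83.2
  px [168. 277.] n 493 mean [ 509. -427.   78.] z [74. 82.] rect c [ 499. -422.] sz [ 55. 122.] a 49.7
```

Call:
{"fn": "step_arm", "kwargs": {
  "deltas": [
    [-1,0,-40,0,0,0,0.3],
    [0,0,-35,0,0,0,0.3],
    [0,0,-18,0,0,0,0.3],
    [0,0,-8,0,0,0,0.3],
    [0,0,0,0,0,0,0.3]
  ]
}}

```text
clock: 34.55
tcp_pos: [0.4476, -0.2328, 0.0863]
orientation: [-0.001, 0.006, 1.0, 0.001]
wrist_force: [-0.5, -0.1, 0.5]
finger_gap: 0.0553
grip_force: 0.0
```

Call:
{"fn": "step_arm", "kwargs": {
  "deltas": [
    [0,0,0,0,0,0,0.3],
    [0,0,0,0,0,0,-1],
    [0,0,0,0,0,0,-1],
    [0,0,0,0,0,0,-1],
    [0,0,0,0,0,0,-1]
  ]
}}

```text
clock: 35.05
tcp_pos: [0.4485, -0.2344, 0.0888]
orientation: [0.001, 0.006, 1.0, -0.001]
wrist_force: [0.9, 0.5, 6.3]
finger_gap: 0.0304
grip_force: 59.9
```

Call:
{"fn": "step_arm", "kwargs": {
  "deltas": [
    [0,0,20,0,0,0,-1],
    [0,0,40,0,0,0,-1],
    [0,0,45,0,0,0,-1],
    [0,0,40,0,0,0,-1],
    [20,-2,0,0,0,-2,-1]
  ]
}}

```text
clock: 35.55
tcp_pos: [0.4681, -0.2368, 0.2385]
orientation: [0.003, 0.025, 1.0, -0.002]
wrist_force: [1.2, -1.2, -2.8]
finger_gap: 0.0302
grip_force: 60.5
```

Call:
{"fn": "step_arm", "kwargs": {
  "deltas": [
    [35,-4,0,0,0,-2.5,-1],
    [35,-4,0,0,0,-2.3,-1],
    [27,-3,0,0,0,0,-1],
    [0,0,0,0,0,0,-1],
    [0,0,0,0,0,0,-1]
  ]
}}

```text
clock: 36.05
tcp_pos: [0.5639, -0.2462, 0.231]
orientation: [-0.001, 0.065, 0.998, 0.001]
wrist_force: [-1.1, -0.3, -3.4]
finger_gap: 0.0302
grip_force: 60.3
```

Call:
{"fn": "step_arm", "kwargs": {
  "deltas": [
    [1.5,-1,-40,0,0,0,-1],
    [0,0,-40,0,0,0,-1],
    [0,0,-30,0,0,0,-1],
    [0,0,-15,0,0,0,-1],
    [0,0,-6,0,0,0,-1]
  ]
}}

```text
clock: 36.55
tcp_pos: [0.564, -0.2469, 0.0997]
orientation: [-0.001, 0.066, 0.998, 0.001]
wrist_force: [0.9, -0.1, -2.0]
finger_gap: 0.0304
grip_force: 60.4
```

Call:
{"fn": "step_arm", "kwargs": {
  "deltas": [
    [0,0,0,0,0,0,-1],
    [0,0,-3,0,0,0,-1],
    [0,0,-2,0,0,0,-1],
    [0,0,0,0,0,0,-1]
  ]
}}

```text
clock: 36.95
tcp_pos: [0.5659, -0.2477, 0.0968]
orientation: [0.0, 0.065, 0.998, -0.0]
wrist_force: [-0.3, 0.2, -2.6]
finger_gap: 0.0306
grip_force: 60.4
```

Call:
{"fn": "step_arm", "kwargs": {
  "deltas": [
    [0,0,-2,0,0,0,-1],
    [0,0,0,0,0,0,-1],
    [0,0,0,0,0,0,0.1],
    [0,0,0,0,0,0,0.1],
    [0,0,0,0,0,0,0.1]
  ]
}}

```text
clock: 37.45
tcp_pos: [0.5661, -0.2477, 0.0947]
orientation: [0.0, 0.065, 0.998, -0.0]
wrist_force: [-0.2, -0.4, -0.3]
finger_gap: 0.047
grip_force: 0.0
```

Call:
{"fn": "step_arm", "kwargs": {
  "deltas": [
    [0,0,20,0,0,0,0.1],
    [0,0,35,0,0,0,0.3],
    [0,0,40,0,0,0,0.3],
    [-25,-8,0,0,0,4,0.3],
    [-40,-14,0,0,0,6,0.3]
  ]
}}

```text
clock: 37.95
tcp_pos: [0.5029, -0.2701, 0.1912]
orientation: [0.002, -0.025, 1.0, -0.001]
wrist_force: [-0.6, -0.7, -0.9]
finger_gap: 0.0557
grip_force: 0.0
```

Call:
{"fn": "step_arm", "kwargs": {
  "deltas": [
    [-40,-14,0,0,0,6,0.3],
    [-35,-13,0,0,0,6,0.3],
    [-18,-7,0,0,0,1.6,0.3],
    [0,0,0,0,0,0,0.3]
  ]
}}

```text
clock: 38.35
tcp_pos: [0.4059, -0.3042, 0.1898]
orientation: [-0.0, -0.138, 0.99, -0.0]
wrist_force: [0.7, -0.6, -0.6]
finger_gap: 0.0555
grip_force: 0.0
```

```bash
python3 o.py wrist|head -8; python3 o.py scene
```

```text
[ 0.4073 -0.3041  0.1898] [ 0.    -0.139  0.99  -0.   ] [ 0.8 -0.6  0.1]
caps/handle
  px [261. 204.] n 1358 mean [ 406. -304.  121.] z [116. 123.] rect c [ 407. -304.] sz [31. 32.] a 50.8
  px [ 98. 263.] n 2197 mean [ 495. -420.  121.] z [115. 123.] rect c [ 499. -423.] sz [22. 77.] a 49.8
brush
square tops
  px [261. 180.] n 2178 mean [ 400. -306.   78.] z [76. 79.] rect c [ 408. -304.] sz [56. 56.] a 15.9
  px [125. 234.] n 4330 mean [ 486. -417.   80.] z [77. 81.] rect c [ 500. -423.] sz [ 57. 119.] a 49.7
[ 0.4081 -0.3039  0.1898] [ 0.001 -0.139  0.99  -0.   ] [0.2 0.3 0.4]
caps/handle
  px [254. 217.] n 92 mean [ 585. -128.  124.] z [114. 129.] rect c [ 582. -125.] sz [28. 33.] a 38.6
  px [173. 225.] n 84 mean [ 412. -305.  119.] z [113. 123.] rect c [ 410. -304.] sz [32. 30.] a 15.1
  px [238. 228.] n 98 mean [ 575. -191.  124.] z [114. 129.] rect c [ 573. -189.] sz [30. 30.] a 78.3
  px [267. 228.] n 100 mean [ 643. -136.  124.] z [113. 128.] rect c [ 641. -135.] sz [29. 32.] a 76.3
  px [223. 239.] n 98 mean [ 568. -250.  124.] z [113. 128.] rect c [ 565. -249.] sz [29. 30.] a 20.5
  px [253. 240.] n 101 mean [ 638. -197.  124.] z [113. 128.] rect c [ 636. -195.] sz [30. 30.] a 77.3
  px [164. 267.] n 189 mean [ 502. -424.  120.] z [115. 123.] rect c [ 499. -423.] sz [21. 79.] a 50.4
brush
  px [291. 211.] n 222 mean [652. -21. 102.] z [ 92. 106.] rect c [650. -19.] sz [ 24. 108.] a 83.3
square tops
  px [244. 246.] n 656 mean [ 610. -207.   80.] z [72. 85.] rect c [ 609. -198.] sz [176. 113.] a 77.2
  px [168. 277.] n 491 mean [ 509. -427.   78.] z [75. 82.] rect c [ 499. -422.] sz [ 55. 121.] a 50.0
```

Call:
{"fn": "step_arm", "kwargs": {
  "deltas": [
    [-1,0,-40,0,0,0,0.3],
    [0,0,-35,0,0,0,0.3],
    [0,0,-18,0,0,0,0.3],
    [0,0,-9,0,0,0,0.3],
    [0,0,0,0,0,0,0.3]
  ]
}}

```text
clock: 38.95
tcp_pos: [0.4072, -0.3027, 0.0862]
orientation: [-0.001, -0.141, 0.99, 0.001]
wrist_force: [0.8, -0.5, 0.7]
finger_gap: 0.0557
grip_force: 0.0
```

Call:
{"fn": "step_arm", "kwargs": {
  "deltas": [
    [0,0,0,0,0,0,0.3],
    [0,0,0,0,0,0,-1],
    [0,0,0,0,0,0,-1],
    [0,0,0,0,0,0,-1],
    [0,0,0,0,0,0,-1]
  ]
}}

```text
clock: 39.45
tcp_pos: [0.4078, -0.3042, 0.0888]
orientation: [0.001, -0.14, 0.99, -0.001]
wrist_force: [0.8, 2.2, 6.7]
finger_gap: 0.0306
grip_force: 59.8
```

Call:
{"fn": "step_arm", "kwargs": {
  "deltas": [
    [0,0,20,0,0,0,-1],
    [0,0,40,0,0,0,-1],
    [0,0,45,0,0,0,-1],
    [0,0,40,0,0,0,-1],
    [20,0,0,0,0,-4,-1]
  ]
}}

```text
clock: 39.95
tcp_pos: [0.4275, -0.3055, 0.2387]
orientation: [0.003, -0.104, 0.995, -0.004]
wrist_force: [1.0, -0.4, -4.8]
finger_gap: 0.0307
grip_force: 60.4
```

Call:
{"fn": "step_arm", "kwargs": {
  "deltas": [
    [40,-1,0,0,0,-7,-1],
    [40,-1,0,0,0,-7,-1],
    [35,-1,0,0,0,-5.5,-1],
    [15,0,0,0,0,0,-1],
    [0,0,0,0,0,0,-1]
  ]
}}

```text
clock: 40.45
tcp_pos: [0.5584, -0.3062, 0.2309]
orientation: [-0.0, 0.064, 0.998, 0.0]
wrist_force: [-0.2, 0.2, -3.5]
finger_gap: 0.0308
grip_force: 60.3
```

Call:
{"fn": "step_arm", "kwargs": {
  "deltas": [
    [0,0,0,0,0,0,-1],
    [0,0,0,0,0,0,-1]
  ]
}}

```text
clock: 40.65
tcp_pos: [0.5557, -0.3065, 0.2322]
orientation: [-0.001, 0.065, 0.998, 0.0]
wrist_force: [0.2, -1.2, -2.6]
finger_gap: 0.0309
grip_force: 60.3
```

Call:
{"fn": "step_arm", "kwargs": {
  "deltas": [
    [2.5,0.5,-40,0,0,0,-1],
    [0,0,-40,0,0,0,-1],
    [0,0,-30,0,0,0,-1],
    [0,0,-15,0,0,0,-1],
    [0,0,-6,0,0,0,-1]
  ]
}}

```text
clock: 41.15
tcp_pos: [0.557, -0.3054, 0.0994]
orientation: [-0.002, 0.065, 0.998, 0.001]
wrist_force: [0.3, 0.2, -2.4]
finger_gap: 0.0306
grip_force: 60.3
```

Call:
{"fn": "step_arm", "kwargs": {
  "deltas": [
    [0,0,0,0,0,0,-1],
    [0,0,-3,0,0,0,-1],
    [0,0,-2,0,0,0,-1],
    [0,0,0,0,0,0,-1]
  ]
}}

```text
clock: 41.55
tcp_pos: [0.5597, -0.3064, 0.0971]
orientation: [0.001, 0.065, 0.998, -0.0]
wrist_force: [0.8, 0.0, -3.1]
finger_gap: 0.0304
grip_force: 60.3
```

Call:
{"fn": "step_arm", "kwargs": {
  "deltas": [
    [0,0,-2,0,0,0,-1],
    [0,0,0,0,0,0,-1],
    [0,0,0,0,0,0,0.1],
    [0,0,0,0,0,0,0.1],
    [0,0,0,0,0,0,0.1]
  ]
}}

```text
clock: 42.05
tcp_pos: [0.5595, -0.3062, 0.0946]
orientation: [0.0, 0.065, 0.998, -0.0]
wrist_force: [1.0, 1.0, -0.1]
finger_gap: 0.0469
grip_force: 0.0
```

Call:
{"fn": "step_arm", "kwargs": {
  "deltas": [
    [0,0,20,0,0,0,0.1],
    [0,0,35,0,0,0,0.2],
    [0,0,40,0,0,0,0.2],
    [-10,-20,0,0,0,-6,0.2],
    [-15,-30,0,0,0,-8,0.2]
  ]
}}

```text
clock: 42.55
tcp_pos: [0.5359, -0.3559, 0.1919]
orientation: [0.002, 0.186, 0.982, -0.001]
wrist_force: [-0.2, -0.6, -0.6]
finger_gap: 0.0513
grip_force: 0.0
```

Call:
{"fn": "step_arm", "kwargs": {
  "deltas": [
    [-15,-30,0,0,0,-8,0.2],
    [-14,-25,0,0,0,-8,0.2],
    [-6,-12,0,0,0,-2.8,0.2],
    [0,0,0,0,0,0,0.2]
  ]
}}

```text
clock: 42.95
tcp_pos: [0.4985, -0.4245, 0.1892]
orientation: [0.0, 0.344, 0.939, 0.0]
wrist_force: [0.2, 0.7, 0.2]
finger_gap: 0.0511
grip_force: 0.0
```

```bash
python3 o.py wrist|head -12; python3 o.py top; python3 - <<'E'
from h import *
save(cam("wrist"),"w2.png",1.2)
E
```

```text
[ 0.4992 -0.4232  0.1892] [-0.     0.343  0.939  0.   ] [ 0.7  1.  -0.4]
caps/handle
  px [497. 121.] n 1213 mean [ 559. -256.  123.] z [113. 129.] rect c [ 560. -254.] sz [16. 31.] a 49.6
  px [436. 165.] n 1831 mean [ 557. -308.  126.] z [114. 129.] rect c [ 560. -306.] sz [31. 31.] a 58.0
  px [264. 198.] n 2667 mean [ 497. -421.  121.] z [119. 123.] rect c [ 499. -422.] sz [22. 75.] a 50.8
  px [487. 342.] n 68 mean [ 744. -353.  118.] z [113. 126.] rect c [ 744. -352.] sz [ 3. 10.] a 9.7
brush
square tops
  px [438. 126.] n 5890 mean [ 553. -276.   82.] z [73. 85.] rect c [ 564. -264.] sz [142.  57.] a 84.2
  px [263. 174.] n 5145 mean [ 491. -416.   80.] z [79. 81.] rect c [ 500. -423.] sz [ 56. 118.] a 50.1
[ 0.4996 -0.4224  0.1892] [-0.     0.343  0.939  0.   ] [ 1.1  0.7 -0.6]
caps/handle
  px [388. 110.] n 88 mean [ 747. -370.  121.] z [112. 129.] rect c [ 746. -374.] sz [ 8. 90.] a 0.1
  px [295. 153.] n 140 mean [ 642. -131.  124.] z [117. 127.] rect c [ 642. -131.] sz [29. 29.] a 89.9
  px [320. 155.] n 131 mean [ 635. -192.  124.] z [118. 127.] rect c [ 636. -192.] sz [
[... 352 characters left out ...]
 [ 560. -304.  124.] z [114. 128.] rect c [ 560. -306.] sz [32. 27.] a 88.1
  px [415. 211.] n 235 mean [ 493. -417.  118.] z [114. 121.] rect c [ 497. -421.] sz [23. 70.] a 51.0
  px [197. 227.] n 66 mean [469. 109. 118.] z [113. 121.] rect c [471. 110.] sz [56.  6.] a 25.2
brush
  px [249. 154.] n 375 mean [647. -17. 102.] z [ 99. 106.] rect c [648. -17.] sz [ 22. 107.] a 83.5
square tops
  px [317. 160.] n 309 mean [ 632. -190.   81.] z [76. 84.] rect c [ 636. -193.] sz [57. 56.] a 82.4
  px [350. 187.] n 626 mean [ 560. -271.   81.] z [77. 84.] rect c [ 564. -277.] sz [117.  57.] a 84.6
  px [405. 212.] n 651 mean [ 494. -410.   77.] z [74. 80.] rect c [ 499. -422.] sz [ 58. 117.] a 49.9
```

View pics/w2.png

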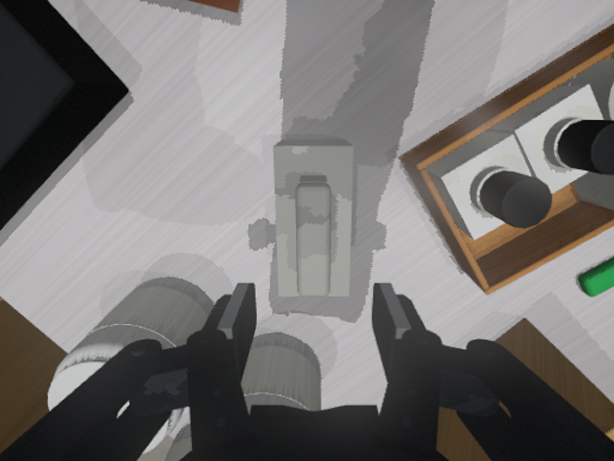

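The view shows the white can's bar at (313,240), centred between the fingers. The six bottles stand in the carrier. Gripping the can.

Call:
{"fn": "step_arm", "kwargs": {
  "deltas": [
    [0,0,-40,0,0,0,0.2],
    [0,0,-35,0,0,0,0.2],
    [0,0,-16,0,0,0,0.2],
    [0,0,-6,0,0,0,0.2],
    [0,0,0,0,0,0,0.2]
  ]
}}

```text
clock: 43.6
tcp_pos: [0.4997, -0.4216, 0.0917]
orientation: [-0.001, 0.343, 0.939, 0.0]
wrist_force: [0.1, 0.1, -0.3]
finger_gap: 0.0513
grip_force: 0.0
```

Call:
{"fn": "step_arm", "kwargs": {
  "deltas": [
    [0,0,0,0,0,0,0.2],
    [0,0,0,0,0,0,0.2]
  ]
}}

```text
clock: 43.8
tcp_pos: [0.5003, -0.4236, 0.0941]
orientation: [0.001, 0.343, 0.939, -0.001]
wrist_force: [-0.0, -0.0, 0.7]
finger_gap: 0.0511
grip_force: 0.0
```

Call:
{"fn": "step_arm", "kwargs": {
  "deltas": [
    [0,0,-5,0,0,0,0.2],
    [0,0,0,0,0,0,0.2],
    [0,0,0,0,0,0,-1],
    [0,0,0,0,0,0,-1],
    [0,0,0,0,0,0,-1]
  ],
  "newtons": 90
}}

```text
clock: 44.3
tcp_pos: [0.4996, -0.4231, 0.0876]
orientation: [0.0, 0.344, 0.939, 0.0]
wrist_force: [0.5, 1.2, 1.8]
finger_gap: 0.0209
grip_force: 88.5
```

Call:
{"fn": "step_arm", "kwargs": {
  "deltas": [
    [0,0,0,0,0,0,-1],
    [0,0,0,0,0,0,-1],
    [0,0,20,0,0,0,-1],
    [0,0,40,0,0,0,-1],
    [0,0,45,0,0,0,-1]
  ]
}}

```text
clock: 44.8
tcp_pos: [0.4978, -0.4217, 0.1904]
orientation: [-0.003, 0.344, 0.939, 0.001]
wrist_force: [2.0, -0.4, -3.8]
finger_gap: 0.0209
grip_force: 88.4
```

Call:
{"fn": "step_arm", "kwargs": {
  "deltas": [
    [0,0,40,0,0,0,-1],
    [10,11,0,0,0,-7,-1],
    [16,18,0,0,0,-7.2,-1],
    [16,18,0,0,0,-7.2,-1],
    [16,18,0,0,0,-7.2,-1]
  ]
}}

```text
clock: 45.3
tcp_pos: [0.5571, -0.3573, 0.2311]
orientation: [-0.001, 0.567, 0.823, -0.0]
wrist_force: [0.6, -0.0, -3.6]
finger_gap: 0.0208
grip_force: 88.5
```

Call:
{"fn": "step_arm", "kwargs": {
  "deltas": [
    [16,18,0,0,0,-7.2,-1],
    [16,18,0,0,0,-7.2,-1],
    [16,18,0,0,0,-7.2,-1],
    [12,13,0,0,0,-7.2,-1],
    [5,6,0,0,0,0,-1]
  ]
}}

```text
clock: 45.8
tcp_pos: [0.6228, -0.2834, 0.2308]
orientation: [-0.001, 0.752, 0.659, -0.0]
wrist_force: [0.5, -1.0, -4.1]
finger_gap: 0.0211
grip_force: 88.5
```

Call:
{"fn": "step_arm", "kwargs": {
  "deltas": [
    [0,0,0,0,0,0,-1],
    [0,0,0,0,0,0,-1],
    [0,0,0,0,0,0,-1]
  ]
}}

```text
clock: 46.1
tcp_pos: [0.6216, -0.286, 0.2321]
orientation: [-0.0, 0.752, 0.659, -0.0]
wrist_force: [0.8, -0.7, -3.2]
finger_gap: 0.0207
grip_force: 88.5
```

Call:
{"fn": "step_arm", "kwargs": {
  "deltas": [
    [1.3,4,-20,0,0,0,-1],
    [0,0,-20,0,0,0,-1],
    [0,0,-10,0,0,0,-1],
    [0,0,0,0,0,0,-1],
    [0,0,0,0,0,0,-1]
  ]
}}

```text
clock: 46.6
tcp_pos: [0.6235, -0.2817, 0.1829]
orientation: [0.0, 0.753, 0.658, 0.0]
wrist_force: [0.2, -0.1, -3.7]
finger_gap: 0.021
grip_force: 88.4
```

```bash
python3 - <<'E'
from m import *
s=get_state(); print(s["tcp_pos"],s["wrist_force"])
for n in ("scene","wrist"):
    c=cam(n);P=cloud(c);z=P[...,2];h=cv2.cvtColor(c["image"],cv2.COLOR_RGB2HSV)
    reg=(P[...,0]>.45)&(P[...,0]<.75)&(P[...,1]<-.08)&(P[...,1]>-.4)
    print(n,"can top");comps(P,reg&(z>.155)&(z<.185)&(h[...,1]<60),100)
    print("rim");comps(P,reg&(z>.05)&(z<.065)&(h[...,1]>90),60)
save(cam("scene"),"s3.png",4,(180,160,330,290))
E
```

```text
[ 0.62347405 -0.28165162  0.18289265] [ 0.19479899 -0.10337977 -3.73045549]
scene can top
  px [228. 253.] n 537 mean [ 633. -299.  171.] z [158. 176.] rect c [ 623. -282.] sz [115.  58.] a 83.8
rim
  px [239. 268.] n 332 mean [ 640. -262.   57.] z [51. 61.] rect c [ 602. -218.] sz [253. 133.] a 82.6
wrist can top
  px [262. 176.] n 8314 mean [ 628. -245.  175.] z [173. 177.] rect c [ 627. -255.] sz [63. 56.] a 82.3
rim
  px [146.  34.] n 519 mean [ 546. -143.   58.] z [52. 61.] rect c [ 546. -142.] sz [49.  6.] a 83.7
  px [300.   8.] n 97 mean [ 674. -141.   60.] z [59. 61.] rect c [ 674. -141.] sz [13.  5.] a 83.4
  px [300.  70.] n 180 mean [ 669. -188.   60.] z [59. 61.] rect c [ 669. -192.] sz [62.  4.] a 85.1
  px [154. 114.] n 199 mean [ 538. -207.   59.] z [53. 61.] rect c [ 538. -205.] sz [24.  6.] a 85.6
```

View pics/s3.png

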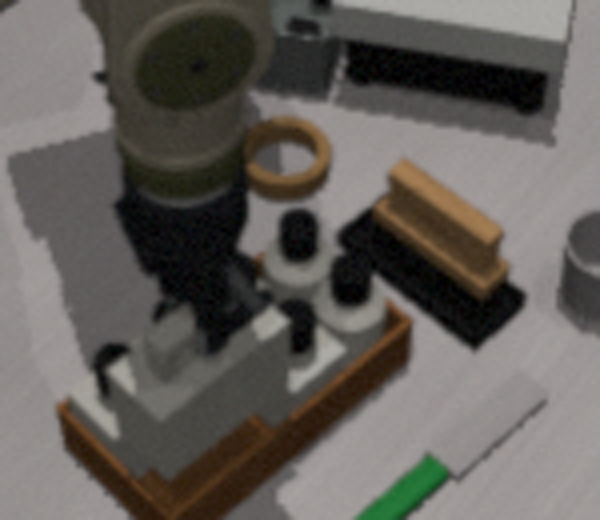

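The can's top at (200,380) is level and sits over the free space in the far row. Lowering it.

Call:
{"fn": "step_arm", "kwargs": {
  "deltas": [
    [0.5,0,-15,0,0,0,-1],
    [0,0,-15,0,0,0,-1],
    [0,0,-15,0,0,0,-1],
    [0,0,0,0,0,0,-1]
  ]
}}

```text
clock: 47.15
tcp_pos: [0.6232, -0.2805, 0.1356]
orientation: [-0.001, 0.752, 0.659, -0.0]
wrist_force: [-0.9, 0.0, -3.4]
finger_gap: 0.0204
grip_force: 88.5
```

Call:
{"fn": "step_arm", "kwargs": {
  "deltas": [
    [0,0,-15,0,0,0,-1],
    [0,0,-10,0,0,0,-1],
    [0,0,-8,0,0,0,-1],
    [0,0,-4,0,0,0,-1],
    [0,0,0,0,0,0,-1]
  ]
}}

```text
clock: 47.65
tcp_pos: [0.6239, -0.2809, 0.0998]
orientation: [-0.0, 0.752, 0.659, -0.0]
wrist_force: [0.7, 0.5, -4.0]
finger_gap: 0.0213
grip_force: 88.5
```

Call:
{"fn": "step_arm", "kwargs": {
  "deltas": [
    [0,0,0,0,0,0,-1],
    [0,0,0,0,0,0,-1]
  ]
}}

```text
clock: 47.85
tcp_pos: [0.6245, -0.2813, 0.101]
orientation: [0.001, 0.752, 0.659, 0.0]
wrist_force: [0.1, -0.6, -3.2]
finger_gap: 0.0207
grip_force: 88.5
```

Call:
{"fn": "step_arm", "kwargs": {
  "deltas": [
    [0,0,-4,0,0,0,-1],
    [0,0,-2.5,0,0,0,-1],
    [0,0,0,0,0,0,-1],
    [0,0,0,0,0,0,-1]
  ]
}}

```text
clock: 48.25
tcp_pos: [0.624, -0.281, 0.0937]
orientation: [-0.0, 0.752, 0.659, -0.0]
wrist_force: [0.5, -0.1, -3.5]
finger_gap: 0.021
grip_force: 88.6
```

Call:
{"fn": "step_arm", "kwargs": {
  "deltas": [
    [0,0,0,0,0,0,0],
    [0,0,0,0,0,0,0],
    [0,0,0,0,0,0,0],
    [0,0,20,0,0,0,0],
    [0,0,30,0,0,0,0]
  ]
}}

```text
clock: 48.75
tcp_pos: [0.6229, -0.2803, 0.1423]
orientation: [-0.002, 0.752, 0.659, -0.001]
wrist_force: [0.7, -0.1, 0.7]
finger_gap: 0.0427
grip_force: 0.0
```

Call:
{"fn": "step_arm", "kwargs": {
  "deltas": [
    [0,0,40,0,0,0,0],
    [0,0,30,0,0,0,0],
    [-45,30,0,0,0,0,0],
    [-45,40,0,0,0,0,0],
    [-45,40,0,0,0,0,0]
  ]
}}

```text
clock: 49.25
tcp_pos: [0.507, -0.1864, 0.2141]
orientation: [0.001, 0.753, 0.658, 0.0]
wrist_force: [0.6, -0.4, 0.8]
finger_gap: 0.0431
grip_force: 0.0
```

Call:
{"fn": "step_arm", "kwargs": {
  "deltas": [
    [-45,40,0,0,0,0,0],
    [-45,50,0,0,0,0,0],
    [0,40,0,0,0,0,0],
    [0,0,0,0,0,0,0],
    [0,0,0,0,0,0,0]
  ]
}}

```text
clock: 49.75
tcp_pos: [0.4374, -0.0761, 0.2147]
orientation: [0.001, 0.752, 0.659, 0.0]
wrist_force: [0.2, -0.1, -0.1]
finger_gap: 0.0428
grip_force: 0.0
```

```bash
python3 o.py top; python3 - <<'E'
from h import *
save(cam("top"),"t3.png",1.5)
E
```

```text
[ 0.4377 -0.0769  0.2144] [0.001 0.752 0.659 0.   ] [ 0.8 -0.5 -0.9]
caps/handle
  px [387. 110.] n 84 mean [ 746. -366.  121.] z [112. 130.] rect c [ 746. -374.] sz [ 7. 94.] a 0.8
  px [295. 153.] n 140 mean [ 642. -131.  124.] z [118. 128.] rect c [ 642. -131.] sz [29. 29.] a 88.3
  px [320. 155.] n 132 mean [ 635. -192.  124.] z [118. 127.] rect c [ 636. -192.] sz [29. 28.] a 85.3
  px [356. 160.] n 307 mean [ 621. -280.  124.] z [118. 128.] rect c [ 622. -281.] sz [78. 23.] a 83.4
  px [293. 177.] n 130 mean [ 584. -124.  125.] z [119. 128.] rect c [ 584. -125.] sz [29. 28.] a 45.9
  px [319. 180.] n 142 mean [ 574. -185.  124.] z [119. 128.] rect c [ 575. -186.] sz [31. 30.] a 68.9
  px [344. 183.] n 149 mean [ 566. -246.  124.] z [115. 127.] rect c [ 566. -246.] sz [31. 30.] a 42.9
  px [368. 184.] n 143 mean [ 560. -304.  124.] z [115. 128.] rect c [ 560. -306.] sz [33. 27.] a 86.7
  px [197. 227.] n 66 mean [469. 109. 117.] z [114. 120.] rect c [471. 110.] sz [56.  6.] a 25.3
brush
  px [249. 154.] n 378 mean [647. -17. 102.] z [ 98. 106.] rect c [649. -17.] sz [ 22. 108.] a 83.2
square tops
  px [344. 172.] n 1618 mean [ 598. -259.   81.] z [77. 85.] rect c [ 597. -250.] sz [179. 118.] a 83.0
```

View pics/t3.png

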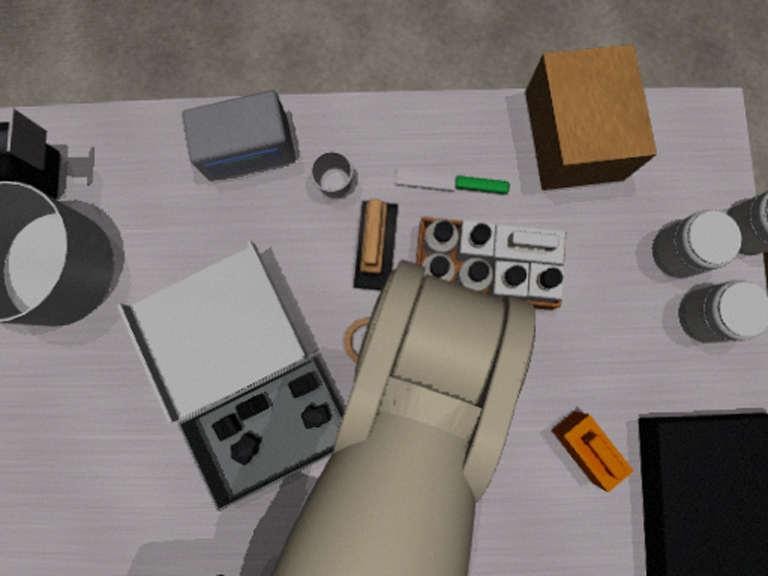

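The five lumps are in the tray and the brush is in its rest at (374,240). All seven containers stand in the carrier with every top at the same height, about 124 mm. The knife and pot are unmoved, as is the visible edge of the tape. Handing in.

```bash
python3 -c "
from workcell import *
print(hand_in())"
```

```text
the job is handed in; nothing more can be done
None
```

The job is handed in; the hand-in call returned no verdict, but the last top view showed all five lumps in the waste tray, the brush in its rest, and all six bottles and the white can upright in the carrier, with the knife and pot in place and the tape (mostly hidden by the arm) apparently so.

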